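# Put the balance check weights back in their cases

## Robot

A 6-joint arm with a two-finger parallel gripper is mounted at the origin on the work surface. World frame = base frame: x ahead of the robot, y to its left, z up, the work surface at z = 0. Lengths are in m, angles in rad, forces in N, time in s.
With the tool pointing down it reaches from about 0.225 to 0.875 m from the base axis. Payload 3.4 kg.
Tool frame: the origin (TCP) lies on the mounting face of the last link; the fingertips stand 173 mm ahead of it and the grasp point (between the pads) lies 155 mm ahead of it; y points along the fingers, x is the direction in which the jaws open and shut, and the axes are right-handed (so a half turn about y gives the same grasp; the last joint's range is limited). The gripper opens to 85 mm and grips with 20 to 120 N. Pads are 22 mm wide; open, the fingers measure 114 mm over their backs; the gripper's body (76 mm by 85 mm) begins 54 mm behind the grasp point. The pads swing forward as they close: fully open they stand 13 mm farther back than shut.
Start: joints at [1.155, 0.276, 1.505, -0, 1.361, -0.121], TCP at [0.167, 0.55, 0.405] pointing down, gripper open.
Joint ranges: [-2.89, 2.89], [-0.75, 2.08], [0.22, 2.7], [-1.18, 4.32], [0.11, 2.71], [-2.7, 2.7]. Speed limits (rad/s): [2.57, 2.57, 3.14, 3.14, 3.14, 3.14].

## Interface

Orientations are given as a unit quaternion [w, x, y, z].
In Python, from rig import manip, vision, ticket gives the robot as it stands.
- The arm moves only by the tool arm_command, never from a script. Its argument "increments" is one flat list of numbers, 7 for each row, row after row: the turn, a rotation vector about the tool's x, y, z in rad, then the shift along the tool's x, y, z in cm, then the closure, from 0 (fully open) to 1 (shut). In form: [wx, wy, wz, tx, ty, tz, hand, wx, wy, wz, tx, ty, tz, hand, ...]. A call has 1 to 8 rows; each row shifts and turns the commanded pose from where the row before left it, along the tool's axes as they then stand; what a row does not reach is not made up. A row lasts 1/8 s, in which the tool goes at most 62.5 mm and 10.7 degrees, less where a joint would pass 70% of its speed; a pose out of reach is approached as far as the arm can. A call is refused whole if a number of a shift passes 6.25 or a number of a turn 0.188, either way. A call with a gripper value outside its range is refused whole. The fingers move at their own pace and stop on an object; "grip_force" is the grip in N (left out, the last holds). Time passes only in rows, so rows that do not move let the fingers close. It gives the time, the measured TCP pose, the force and the opening at its end, in the units of the state.
- manip.get_state(): the state, without advancing time (a new reading comes with each control period).
- vision.get_image(name): name is "side" or "top"; returns the picture (420x560x3 uint8, red, green, blue); there is no depth.
- vision.camera_params(name): a dict with "vfov" (degrees; the focal length in pixels is half the picture's height over the tangent of half this angle, whatever the lens; pixels are square), "cx", "cy" (the principal point, pixels), "R" (3x3) and "t" (3): a world point X has camera coordinates R X + t. Camera axes: x right, y down, z forward; pixel columns grow to the right and rows downward; lengths in m; the calibration is good to about 2 mm. A picture is of the moment at which its call begins. camera_params takes no time and is no camera call.
- ticket.sign_off(): hands the job in, once; it reports no verdict.
The state is a dict: "clock": time; "qpos": joint angles; "qd": joint speeds; "effort": joint torques, N m; "position": TCP position; "ee_rot": TCP orientation; "contact_force": force on the tool from outside, world axes, zero at the start; "moment": the same for the moment, N m; "width": finger opening in m.
Only numpy, scipy, OpenCV 4.12 (cv2) and the standard library are available. Lean on these libraries where they do the work, as an engineer would, in place of code of your own. Each camera call takes 0.05 s, during which the arm holds its last target.

## Task

The balance check is finished: take the stack of four steel check weights off the balance pan and stand each one upright in its own round case, the smallest weight in the smallest case and so on up to the largest. Set the weights down gently, never letting one drop or topple, and leave the amber bottle and the green cap where they are.

Things in the scene. Friction and masses are not known exactly. Their poses are not given: they have to be found in the camera images.
- w500_center (a point): Largest check weight (500 g): loose plain stainless steel cylinder, diameter 52 mm, height 30 mm, standing upright; at the start it stands at the bottom of the stack, on the flat round dark steel pan (124 mm across, its top 70 mm above the bench and the highest part of the balance). The tallest thing near by is a fixed test-tube rack, 125 mm high, on the other side of the bench. The point is its centre, 15 mm above its underside; z is its axis, up.
- w200_center (a point): Second largest check weight (200 g): loose plain stainless steel cylinder, diameter 38 mm, height 22 mm, standing upright; at the start stands on the 52 mm one. The point is its centre, 11 mm above its underside; z is its axis, up.
- w100_center (a point): Second smallest check weight (100 g): loose plain stainless steel cylinder, diameter 28 mm, height 20 mm, standing upright; at the start stands on the 38 mm one. The point is its centre, 10 mm above its underside; z is its axis, up.
- w50_center (a point): Smallest check weight (50 g): loose plain stainless steel cylinder, diameter 20 mm, height 20 mm, standing upright; at the start stands on the 28 mm one, top of the stack. The point is its centre, 10 mm above its underside; z is its axis, up.
- recess500 (a point): Case of the 500 g weight, largest of the four: fixed low round black plastic screw base, outer diameter 80 mm over a thin foot flange, open at the top. Its round recess has a light grey felt floor, is 68 mm in diameter and 6 mm deep, so the rim stands 12 mm above the bench. The point is the centre of the recess floor, 6 mm above the bench; z up. (The cases' tall clear lids lie together at the far edge and are not used.)
- recess200 (a point): Case of the 200 g weight, second largest of the four: fixed low round black plastic screw base, outer diameter 66 mm over a thin foot flange, open at the top. Its round recess has a light grey felt floor, is 54 mm in diameter and 6 mm deep, so the rim stands 12 mm above the bench. The point is the centre of the recess floor, 6 mm above the bench; z up. (The cases' tall clear lids lie together at the far edge and are not used.)
- recess100 (a point): Case of the 100 g weight, second smallest of the four: fixed low round black plastic screw base, outer diameter 56 mm over a thin foot flange, open at the top. Its round recess has a light grey felt floor, is 44 mm in diameter and 6 mm deep, so the rim stands 12 mm above the bench. The point is the centre of the recess floor, 6 mm above the bench; z up. (The cases' tall clear lids lie together at the far edge and are not used.)
- recess50 (a point): Case of the 50 g weight, smallest of the four: fixed low round black plastic screw base, outer diameter 48 mm over a thin foot flange, open at the top. Its round recess has a light grey felt floor, is 36 mm in diameter and 6 mm deep, so the rim stands 12 mm above the bench. The point is the centre of the recess floor, 6 mm above the bench; z up. (The cases' tall clear lids lie together at the far edge and are not used.)
- amber_center (a point): Bystander: small loose amber glass bottle with black cap, diameter 32 mm, height 62 mm, standing on the bench among the cases. The point is its centre, half-way up.
- greencap_center (a point): Bystander: loose green screw cap, diameter 28 mm, height 17 mm, lying on the bench beyond the cases. The point is its centre.

How it is judged:
At the end, for the whole second after the job is handed in: Each of the four weights stands upright (within 0.1 rad) on the floor of the recess of its own case (underside within 3 mm of the floor, axis within 11 mm of the recess centre), at rest and not touched by the fingers (horizontal distance between w500_center and recess500 below 0.011 m and z of w500_center in the frame of recess500 between 0.012 and 0.018 m and angle between each of w500_center, w200_center, w100_center, w50_center's own z axis and vertical below 0.1 rad and linear speed of each of w500, w200, w100, w50 below 0.02 m/s and contact force between the fingers and w500 below 0.05 N and horizontal distance between w200_center and recess200 below 0.011 m and z of w200_center in the frame of recess200 between 0.008 and 0.014 m and contact force between the fingers and w200 below 0.05 N and horizontal distance between w100_center and recess100 below 0.011 m and z of w100_center in the frame of recess100 between 0.007 and 0.013 m and contact force between the fingers and w100 below 0.05 N and horizontal distance between w50_center and recess50 below 0.011 m and z of w50_center in the frame of recess50 between 0.007 and 0.013 m and contact force between the fingers and w50 below 0.05 N).
It fails at once if a weight is dropped, thrown or knocked down (faster than 0.6 m/s, about a 2 cm fall, while the fingers do not touch it) ((linear speed of w500 above 0.6 m/s and contact force between the fingers and w500 below 0.02 N) or (linear speed of w200 above 0.6 m/s and contact force between the fingers and w200 below 0.02 N) or (linear speed of w100 above 0.6 m/s and contact force between the fingers and w100 below 0.02 N) or (linear speed of w50 above 0.6 m/s and contact force between the fingers and w50 below 0.02 N)).
It fails at once if a weight topples (leans over by more than 0.6 rad) (angle between any of w500_center, w200_center, w100_center, w50_center's own z axis and vertical above 0.6 rad).
It fails at once if the amber bottle is moved by more than 20 mm or tipped (distance of amber_center from where it was at the start of the episode above 0.02 m or angle between amber_center's own z axis and vertical above 0.35 rad).
It fails at once if the green cap is moved by more than 20 mm or tipped (distance of greencap_center from where it was at the start of the episode above 0.02 m or angle between greencap_center's own z axis and vertical above 0.35 rad).
It also fails if it takes over 128 s, if anything falls off the work surface, if the arm or the gripper's body presses on something with over 40 N, if the wrist force passes 120 N, or if a joint passes its speed limit or range.

## Working session

There is one attempt and no reset: what is moved stays moved. The work goes in short steps, Python scripts to look and compute and a tool call to move; the robot and the scene stay as the last step left them, time stands still between calls to the robot, and variables do not carry over. Pictures are saved under pics/ and viewed, and the job is handed in when it is done.

Besides the shell and the picture viewer there is one more tool, called after ">>>" as name(argument=value, ...) on one line, values as JSON. arm_command: Moves the arm, as the interface text tells. Its arguments: {"type":"object","properties":{"increments":{"type":"array"},"grip_force":{"type":"number"}},"required":["increments"]}

```bash
ls; mkdir -p pics; python3 - <<'E'
from rig import manip, vision, ticket
import cv2
for n in ("side","top"):
    im=vision.get_image(n); cv2.imwrite(f"pics/{n}0.png",cv2.cvtColor(im,cv2.COLOR_RGB2BGR))
    print(n,vision.camera_params(n))
print(manip.get_state())
E
```

```text
pics
side {'vfov': 52.99999290187812, 'cx': 282.607263998362, 'cy': 202.08556524939564, 'R': array([[ 0.94283017, -0.33310611, -0.01056329],
       [-0.20622033, -0.55820466, -0.80366705],
       [ 0.26180993,  0.75989991, -0.59498545]]), 't': array([-0.56201312,  0.21356972,  0.8917063 ])}
top {'vfov': 45.70220641894051, 'cx': 286.2292003728642, 'cy': 210.43715822825956, 'R': array([[ 0.02281691, -0.99969185, -0.0097768 ],
       [-0.98539661, -0.0208379 , -0.16899499],
       [ 0.16873919,  0.01348997, -0.98556842]]), 't': array([-0.02515981,  0.61379339,  1.35172547])}
{'clock': 0.1, 'qpos': array([ 1.15499512e+00,  2.76576055e-01,  1.50600725e+00, -1.07571076e-06,
        1.36071447e+00, -1.20998846e-01]), 'qd': array([ 0.00085212, -0.00086181, -0.00161432, -0.00137053,  0.00098562,
       -0.00145765]), 'effort': array([ 1.70671035e-03, -4.17701590e+01, -2.46404243e+01, -2.12079868e-05,
        5.68117277e-03, -1.43109656e-05]), 'position': array([0.16699887, 0.55002858, 0.40390041]), 'ee_rot': array([-0.5677135 ,  0.56831009,  0.42062008, -0.42166785]), 'contact_force': array([ 0.40584547, -0.46671681, -0.34018666]), 'moment': array([ 0.02780579, -0.04108309, -0.03085779]), 'width': 0.08577265739703739}
```

View pics/side0.png

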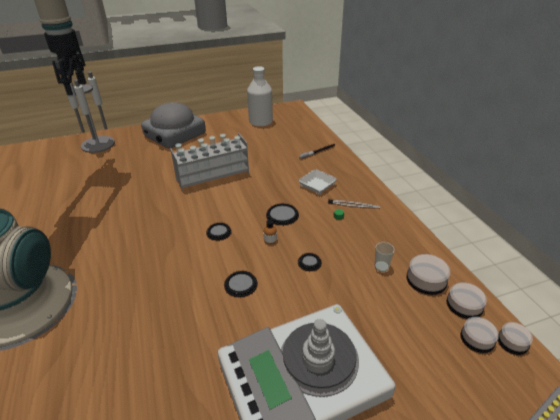

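View pics/top0.png

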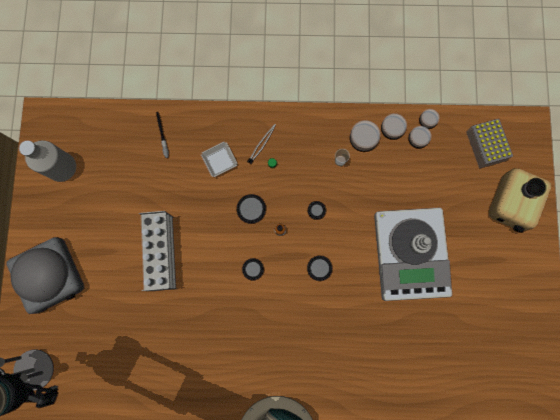

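The side view shows the stack at about (319,345), the bottle at (270,234), and the four cases at (240,284), (219,231), (283,213) and (310,261). The top view shows the stack at about (420,243), with the cases at (251,209), (317,210), (253,269) and (320,268). I'll enlarge both for measuring.

```bash
python3 - <<'E'
import cv2
t=cv2.imread('pics/top0.png'); s=cv2.imread('pics/side0.png')
cv2.imwrite('pics/tc1.png',cv2.resize(t[185:295,225:345],None,fx=5,fy=5,interpolation=cv2.INTER_CUBIC))
cv2.imwrite('pics/tc2.png',cv2.resize(t[200:290,370:460],None,fx=6,fy=6,interpolation=cv2.INTER_CUBIC))
cv2.imwrite('pics/sc1.png',cv2.resize(s[195:305,195:335],None,fx=5,fy=5,interpolation=cv2.INTER_CUBIC))
cv2.imwrite('pics/sc2.png',cv2.resize(s[305:405,270:370],None,fx=5,fy=5,interpolation=cv2.INTER_CUBIC))
E
```

```text
(no output)
```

View pics/tc1.png

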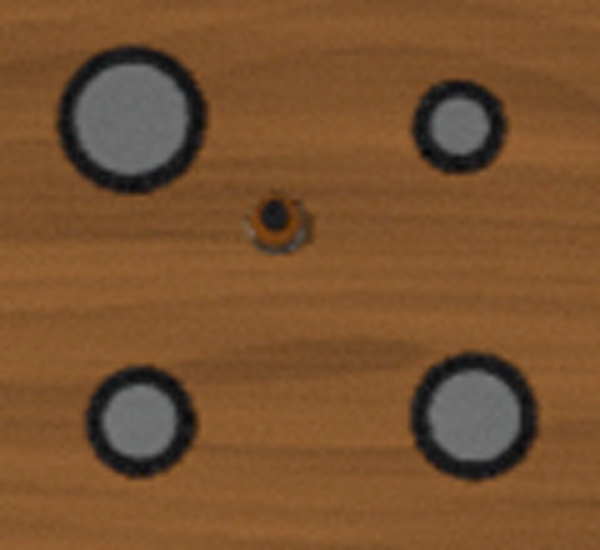

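View pics/tc2.png

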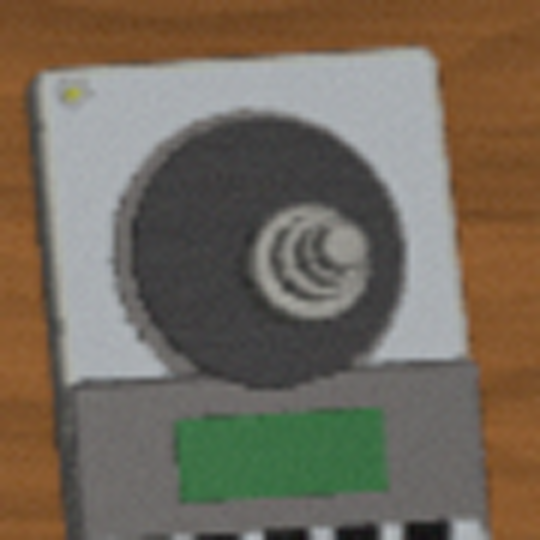

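View pics/sc1.png

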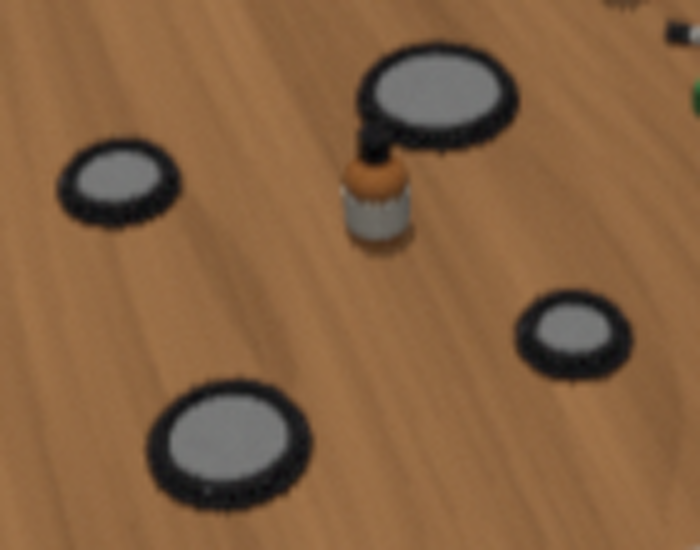

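View pics/sc2.png

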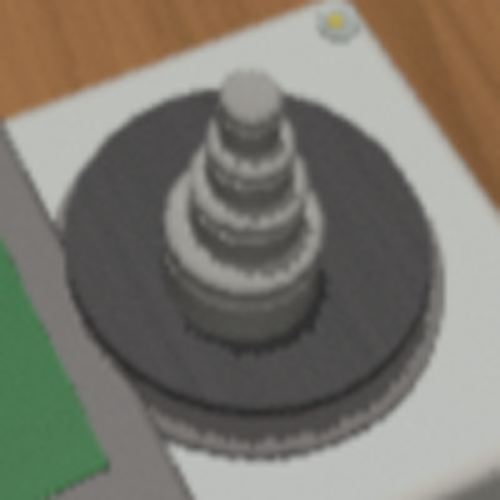

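```bash
cat > h.py <<'E'
import numpy as np
from rig import vision
def cam(n):
    p=vision.camera_params(n); return p, 210/np.tan(np.radians(p['vfov']/2))
def ray(n,uv):
    p,f=cam(n); d=p['R'].T@np.array([(uv[0]-p['cx'])/f,(uv[1]-p['cy'])/f,1]); return -p['R'].T@p['t'],d
def onz(n,uv,z):
    c,d=ray(n,uv); return (c+d*(z-c[2])/d[2])[:2]
def tri(a,b):
    c1,d1=ray('top',a);c2,d2=ray('side',b)
    A=np.c_[d1,-d2]; s=np.linalg.lstsq(A,c2-c1,rcond=None)[0]
    p,q=c1+s[0]*d1,c2+s[1]*d2; return (p+q)/2,np.linalg.norm(p-q)
def proj(n,X):
    p,f=cam(n); c=p['R']@np.array(X)+p['t']; return np.array([f*c[0]/c[2]+p['cx'],f*c[1]/c[2]+p['cy']])
def cr(u,v,s,ox,oy): return ((u+.5)/s-.5+ox,(v+.5)/s-.5+oy)
E
python3 - <<'E'
from h import *
np.set_printoptions(precision=4,suppress=True)
T=lambda u,v:cr(u,v,5,225,185); S=lambda u,v:cr(u,v,5,195,195)
P=lambda u,v:cr(u,v,6,370,200); Q=lambda u,v:cr(u,v,5,270,305)
for k,a,b,z in [('r500',T(131,119),S(438,91),.009),('r200',T(474,416),S(229,437),.009),('r100',T(140,421),S(119,177),.009),('r50',T(460,126),S(574,329),.009),
 ('amb cap',T(275,213),S(375,128),.062),('w50top',P(346,245),Q(251,97),.162),('w500top',P(310,262),Q(245,228),.1),('pan',P(268,248),Q(252,249),.07)]:
    print(k,onz('top',a,z),onz('side',b,z),*tri(a,b))
print(onz('top',(272,163),.017),onz('side',(339,215),.017),'cap')
E
```

```text
r500 [0.6254 0.0921] [0.626  0.0875] [0.6268 0.0923 0.005 ] 0.001487372886915155
r200 [ 0.4579 -0.1093] [ 0.4585 -0.1127] [ 0.4586 -0.1095  0.0056] 0.000974976025536662
r100 [0.4509 0.0809] [0.4514 0.0767] [0.4515 0.0811 0.0053] 0.0009914835883479878
r50 [ 0.6253 -0.0992] [ 0.6255 -0.1026] [ 0.6264 -0.0995  0.0057] 0.001001500399974436
amb cap [0.5648 0.0056] [0.5661 0.0065] [0.5652 0.0054 0.0629] 0.001043651876314259
w50top [ 0.5252 -0.3759] [ 0.5245 -0.3788] [ 0.5255 -0.3767  0.159 ] 4.0002647770718395e-06
w500top [ 0.5244 -0.3764] [ 0.5236 -0.3824] [ 0.5254 -0.3783  0.0933] 0.0005703823375287889
pan [ 0.5337 -0.3652] [ 0.5319 -0.3723] [ 0.5346 -0.3672  0.0615] 0.0002223596580643254
[0.7607 0.0338] [0.758 0.018] cap
```

```bash
python3 - <<'E'
import cv2,numpy as np
t=cv2.GaussianBlur(cv2.imread('pics/top0.png'),(3,3),0).astype(float)
# bench far edge: blue-red difference changes floor->wood
pts=[]
for x in range(30,550,20):
    c=t[85:125,x,0]-t[85:125,x,2]*.3
    g=np.diff(c); i=np.argmin(g); 
    w=-g[max(i-2,0):i+3]; pts.append((x,85.5+(np.arange(max(i-2,0),max(i-2,0)+len(w))*w).sum()/w.sum()))
pts=np.array(pts); 
p=np.polyfit(pts[:,0],pts[:,1],1)
print(np.c_[pts,pts[:,1]-np.polyval(p,pts[:,0])].round(2))
s=cv2.imread('pics/side0.png'); t=cv2.imread('pics/top0.png')
cv2.imwrite('pics/s2.png',cv2.resize(s[185:235,310:360],None,fx=10,fy=10)); 
cv2.imwrite('pics/t2.png',cv2.resize(t[140:190,250:300],None,fx=10,fy=10)); 
E
```

```text
[[ 3.0000e+01  9.6660e+01 -0.0000e+00]
 [ 5.0000e+01  9.7130e+01  1.2000e-01]
 [ 7.0000e+01  9.7480e+01  1.2000e-01]
 [ 9.0000e+01  9.7610e+01 -1.1000e-01]
 [ 1.1000e+02  9.8030e+01 -4.0000e-02]
 [ 1.3000e+02  9.8460e+01  4.0000e-02]
 [ 1.5000e+02  9.8570e+01 -2.0000e-01]
 [ 1.7000e+02  9.9220e+01  1.0000e-01]
 [ 1.9000e+02  9.9440e+01 -3.0000e-02]
 [ 2.1000e+02  9.9700e+01 -1.3000e-01]
 [ 2.3000e+02  1.0032e+02  1.4000e-01]
 [ 2.5000e+02  1.0045e+02 -8.0000e-02]
 [ 2.7000e+02  1.0074e+02 -1.3000e-01]
 [ 2.9000e+02  1.0123e+02  1.0000e-02]
 [ 3.1000e+02  1.0142e+02 -1.6000e-01]
 [ 3.3000e+02  1.0214e+02  2.1000e-01]
 [ 3.5000e+02  1.0234e+02  5.0000e-02]
 [ 3.7000e+02  1.0273e+02  1.0000e-01]
 [ 3.9000e+02  1.0307e+02  8.0000e-02]
 [ 4.1000e+02  1.0329e+02 -4.0000e-02]
 [ 4.3000e+02  1.0363e+02 -5.0000e-02]
 [ 4.5000e+02  1.0407e+02  4.0000e-02]
 [ 4.7000e+02  1.0450e+02  1.1000e-01]
 [ 4.9000e+02  1.0468e+02 -6.0000e-02]
 [ 5.1000e+02  1.0506e+02 -3.0000e-02]
 [ 5.3000e+02  1.0539e+02 -5.0000e-02]]
```

View pics/s2.png

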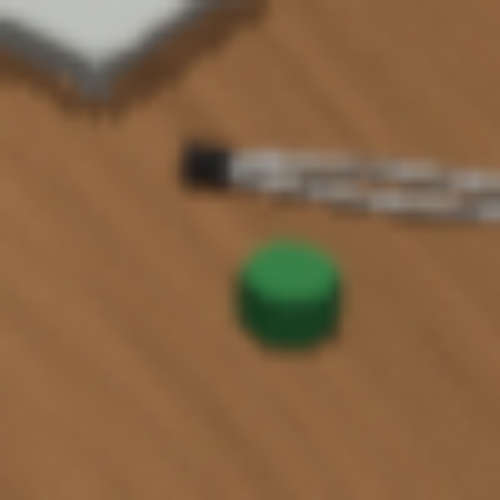

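View pics/t2.png

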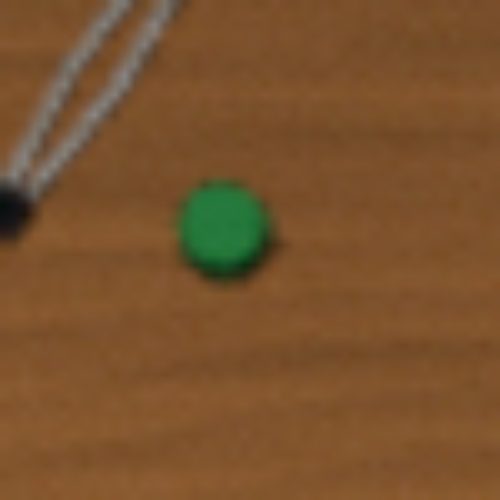

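```bash
cat >> h.py <<'E'
from scipy.spatial.transform import Rotation as Ro
def tool(st=None):
    from rig import manip
    st=st or manip.get_state(); q=st['ee_rot']; return st,Ro.from_quat([q[1],q[2],q[3],q[0]])
def plan(xyz,Rt=None):
    """cm shift in tool axes + rotvec to reach target"""
    st,R=tool(); s=R.inv().apply(np.array(xyz)-st['position'])*100
    w=(R.inv()*Rt).as_rotvec() if Rt is not None else np.zeros(3)
    print('clock',round(st['clock'],2),'pos',st['position'].round(4),'shift cm',s.round(2),'rot',w.round(3),'w',round(st['width'],4),'F',st['contact_force'].round(1))
E
python3 - <<'E'
from h import *
np.set_printoptions(precision=4,suppress=True)
st,R=tool(); print(R.as_matrix())
# cap
print(tri((271.7,162.6),(338.5,211.8)))
for X in [(.167,.55,0)]: print(proj('top',X))
E
```

```text
[[ 0.2905 -0.0007 -0.9569]
 [ 0.9569 -0.0016  0.2906]
 [-0.0017 -1.      0.0002]]
(array([0.7637, 0.0346, 0.0136]), np.float64(0.0018847658690398356))
[ 81.0619 367.6842]
```

>>> arm_command(increments=[0, 0.16, 0, 0, 0, 0, 0, 0, 0.16, 0, 0, 0, 0, 0, 0, 0.16, 0, 0, 0, 0, 0, 0, 0.16, 0, 0, 0, 0, 0, 0, 0.16, 0, 0, 0, 0, 0, 0, 0.16, 0, 0, 0, 0, 0, 0, 0.16, 0, 0, 0, 0, 0, 0, 0.156, 0, 0, 0, 0, 0], grip_force=50)

```text
clock: 1.1
position: [0.167, 0.5501, 0.4042]
ee_rot: [-0.707, 0.707, -0.002, 0.002]
contact_force: [-0.2, -0.0, -0.1]
width: 0.0854
```

```bash
python3 - <<'E'
from h import *
W=Ro.from_matrix(np.array([[1,0,0],[0,0,1],[0,-1,0]]).astype(float))
plan((.525,-.377,.405),W); print(tool()[0]['qpos'].round(2))
E
```

```text
clock 1.1 pos [0.167  0.5501 0.4042] shift cm [ 36.27  -0.   -92.52] rot [ 0.001 -0.005 -0.   ] w 0.0854 F [-0.2 -0.  -0.1]
[1.16 0.28 1.51 0.   1.36 1.16]
```

>>> arm_command(increments=[0, -0.005, 0, 1, 0, -3, 0, 0, 0, 0, 2.25, 0, -5.8, 0, 0, 0, 0, 2.25, 0, -5.8, 0, 0, 0, 0, 2.25, 0, -5.8, 0, 0, 0, 0, 2.25, 0, -5.8, 0, 0, 0, 0, 2.25, 0, -5.8, 0, 0, 0, 0, 2.25, 0, -5.8, 0, 0, 0, 0, 2.25, 0, -5.8, 0])

```text
clock: 2.1
position: [0.3367, 0.1132, 0.4047]
ee_rot: [0.707, -0.707, -0.002, 0.002]
contact_force: [1.1, -0.7, -0.7]
width: 0.0854
```

>>> arm_command(increments=[0, 0, 0, 2.25, 0, -5.8, 0, 0, 0, 0, 2.25, 0, -5.8, 0, 0, 0, 0, 2.25, 0, -5.8, 0, 0, 0, 0, 2.25, 0, -5.8, 0, 0, 0, 0, 2.25, 0, -5.8, 0, 0, 0, 0, 2.25, 0, -5.8, 0, 0, 0, 0, 2.25, 0, -5.8, 0, 0, 0, 0, 1, 0, -3, 0])

```text
clock: 3.1
position: [0.507, -0.3234, 0.4035]
ee_rot: [0.707, -0.707, -0.001, 0.001]
contact_force: [-0.2, -0.4, 0.4]
width: 0.0854
```

```bash
python3 - <<'E'
from h import *
import cv2
W=Ro.from_matrix(np.array([[1,0,0],[0,0,1],[0,-1,0]]).astype(float))
plan((.525,-.377,.405),W); print(tool()[0]['qpos'].round(2))
for n in ("side","top"):
    im=vision.get_image(n); cv2.imwrite(f"pics/{n}1.png",cv2.cvtColor(im,cv2.COLOR_RGB2BGR))
E
```

```text
clock 3.1 pos [ 0.507  -0.3234  0.4035] shift cm [ 1.78 -0.15 -5.37] rot [-0.     0.003 -0.001] w 0.0854 F [-0.2 -0.4  0.4]
[-0.68  0.32  1.45 -0.    1.38 -0.69]
```

View pics/side1.png

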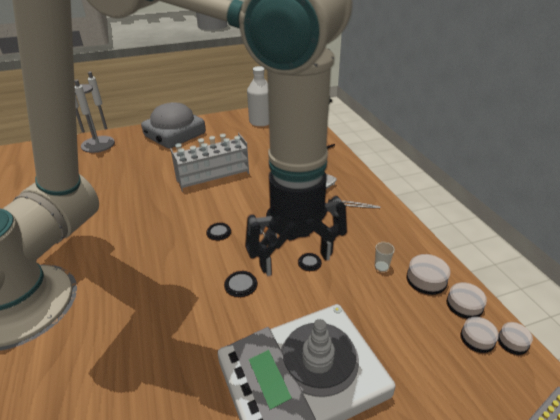

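View pics/top1.png

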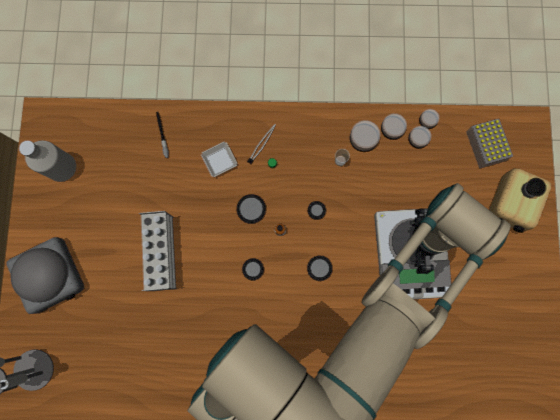

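```bash
python3 - <<'E'
from h import *
import cv2
for dx in (-.057,-.0427,.0427,.057): 
  for n in('side','top'): print(n,dx,proj(n,(.507+dx,-.3234,.4035-.16)).round(1))
s=cv2.imread('pics/side1.png')
cv2.imwrite('pics/s3.png',cv2.resize(s[195:285,235:355],None,fx=6,fy=6,interpolation=cv2.INTER_CUBIC))
E
```

```text
side -0.057 [260.4 274. ]
top -0.057 [415.1 267.7]
side -0.0427 [269.7 271.5]
top -0.0427 [415.  261.7]
side 0.0427 [322.7 257.6]
top 0.0427 [414.2 226.1]
side 0.057 [331.2 255.4]
top 0.057 [414.1 220.2]
```

View pics/s3.png

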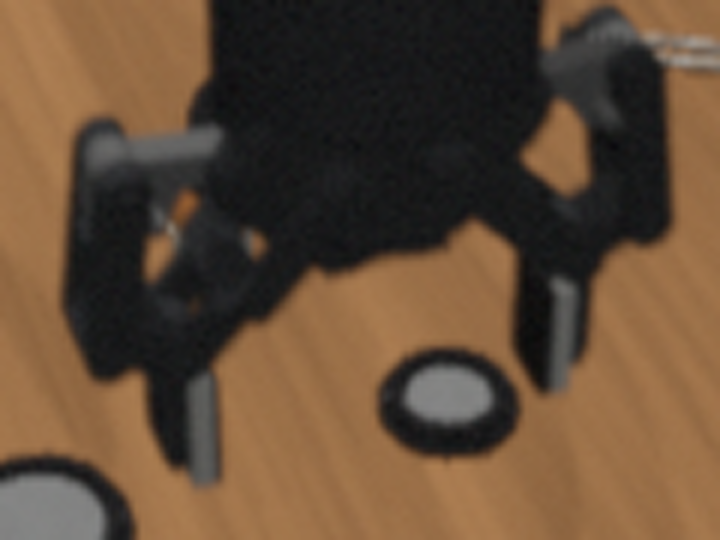

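```bash
python3 - <<'E'
from h import *
for dx in (-.0427,.0427): print(proj('side',(.507+dx,-.3344,.4035-.16)).round(1))
print(cr(218,482,6,235,195),cr(545,391,6,235,195))
E
```

```text
[272.  276.7]
[325.7 262.4]
(270.9166666666667, 274.9166666666667) (325.4166666666667, 259.75)
```

>>> arm_command(increments=[0, 0.003, 0, 0.6, 1.3, -1.8, 0, 0, 0, 0, 0.6, 1.3, -1.8, 0, 0, 0, 0, 0.6, 1.3, -1.8, 0, 0, 0, 0, 0, 1.3, 0, 0, 0, 0, 0, 0, 0, 0, 0])

```text
clock: 3.82
position: [0.524, -0.3735, 0.3507]
ee_rot: [0.708, -0.706, 0.0, 0.002]
contact_force: [-0.2, 0.3, 1.0]
width: 0.0855
```

```bash
cat >> h.py <<'E'
W=Ro.from_matrix(np.array([[1,0,0],[0,0,1],[0,-1,0]]).astype(float))
def snap(name,x0,y0,x1,y1,f,cam='side'):
    import cv2
    im=cv2.cvtColor(vision.get_image(cam),cv2.COLOR_RGB2BGR)
    cv2.imwrite(f'pics/{name}_full.png',im)
    cv2.imwrite(f'pics/{name}.png',cv2.resize(im[y0:y1,x0:x1],None,fx=f,fy=f,interpolation=cv2.INTER_CUBIC))
E
python3 - <<'E'
from h import *
plan((.525,-.377,.35),W); snap('s4',260,255,380,370,5)
E
```

```text
clock 3.83 pos [ 0.524  -0.3735  0.3507] shift cm [ 0.1   0.07 -0.35] rot [-0.003  0.002 -0.003] w 0.0855 F [-0.2  0.3  1. ]
```

View pics/s4.png

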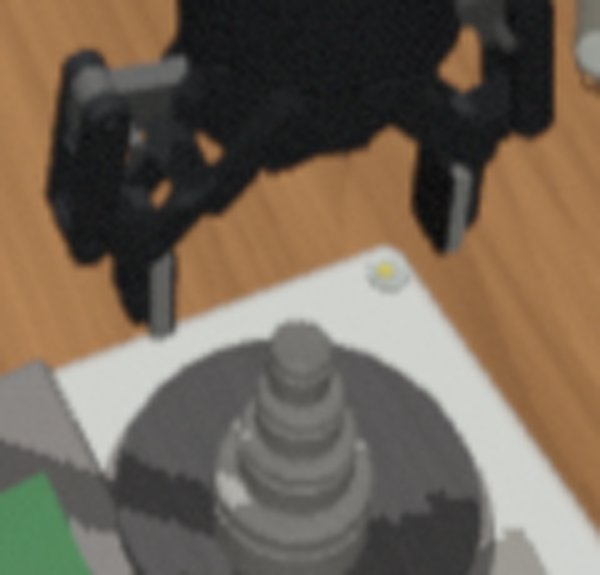

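```bash
python3 - <<'E'
from h import *
for tl in(.16,.157): print(tl,proj('side',(.524,-.3845,.3507-tl)).round(1),[proj('side',(.524+d,-.3845,.3507-tl)).round(1) for d in(-.0427,.0427)])
print([cr(*a,5,260,255) for a in((173,335),(450,252),(301,349))], proj('side',(.525,-.377,.162)))
E
```

```text
0.16 [321.9 314.9] [array([294.9, 323. ]), array([347.9, 307. ])]
0.157 [322.  313.6] [array([294.9, 321.7]), array([348.1, 305.7])]
[(294.2, 321.6), (349.6, 305.0), (319.8, 324.4)] [319.65237546 323.01339865]
```

>>> arm_command(increments=[-0.003, 0.002, -0.003, 0.1, 0.8, -0.35, 0, 0, 0, 0, 0, 0.9, 0, 0.2, 0, 0, 0, 0, 0.6, 0, 0.5, 0, 0, 0, 0, 0.3, 0, 0.5, 0, 0, 0, 0, 0, 0, 0.5, 0, 0, 0, 0, 0, 0, 0.5, 0, 0, 0, 0, 0, 0, 0.5])

```text
clock: 4.75
position: [0.5256, -0.3777, 0.327]
ee_rot: [-0.706, 0.708, 0.001, 0.001]
contact_force: [0.3, 0.4, 0.0]
width: 0.0428
```

```bash
python3 - <<'E'
from h import *
plan((.525,-.377,.324),W); snap('s5',275,285,365,375,7)
E
```

```text
clock 4.75 pos [ 0.5256 -0.3777  0.327 ] shift cm [-0.06  0.3   0.07] rot [0.003 0.    0.003] w 0.0428 F [0.3 0.4 0. ]
```

View pics/s5.png

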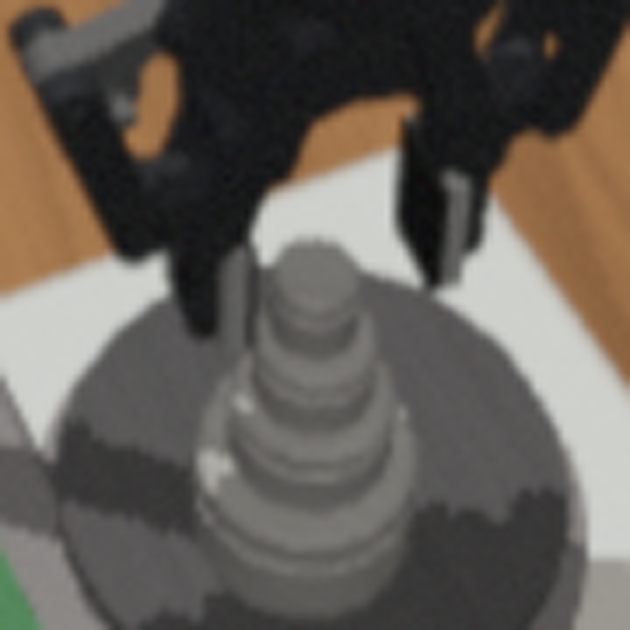

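```bash
python3 - <<'E'
from h import *
for tl in(.17,.168,.165): print(tl,[proj('side',(.5256+d,-.3887,.327-tl)).round(1) for d in(-.0214,0.,.0214)])
print([cr(*a,7,275,285) for a in((248,350),(440,285),(316,277))], [proj('side',(.525,y,.162)) for y in(-.377,-.38,-.383)])
E
```

```text
0.17 [array([309.9, 335. ]), array([323., 331.]), array([335.8, 327. ])]
0.168 [array([310. , 334.2]), array([323. , 330.1]), array([335.8, 326.1])]
0.165 [array([310., 333.]), array([323.1, 328.9]), array([336. , 324.9])]
[(310.0, 334.57142857142856), (337.42857142857144, 325.2857142857143), (319.7142857142857, 324.14285714285717)] [array([319.65237546, 323.01339865]), array([320.4370868 , 324.53670224]), array([321.22737343, 326.07082873])]
```

>>> arm_command(increments=[0.003, 0, 0.003, -0.1, 0.4, 0, 0.5, 0, 0, 0, 0, 0, 0, 0.7, 0, 0, 0, 0, 0, 0, 0.85, 0, 0, 0, 0, 0, 0, 1, 0, 0, 0, 0, 0, 0, 1, 0, 0, 0, 0, 0, 0, 1], grip_force=30)

```text
clock: 5.55
position: [0.5245, -0.3777, 0.3226]
ee_rot: [0.707, -0.707, 0.0, 0.0]
contact_force: [0.2, -0.4, -0.6]
width: 0.0187
```

```bash
python3 - <<'E'
from h import *
plan((.525,-.377,.323),W); snap('s6',275,285,365,375,7)
E
```

```text
clock 5.55 pos [ 0.5245 -0.3777  0.3226] shift cm [ 0.05 -0.04  0.07] rot [-0.  0. -0.] w 0.0187 F [ 0.2 -0.4 -0.6]
```

View pics/s6.png

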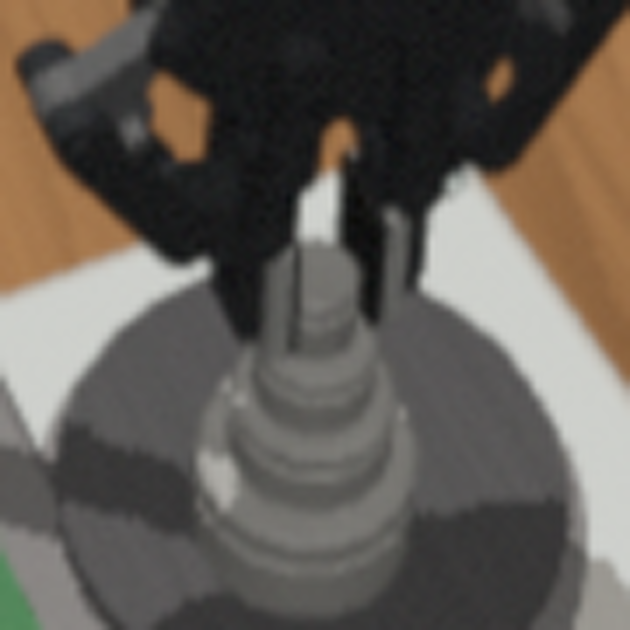

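```bash
python3 - <<'E'
from h import *
for z in(.15,.146,.142): print(z,[(((proj('side',(.5245+d,-.3887,z))-[275,285]+.5)*7-.5)).round(0) for d in(-.01,.01)])
for z in (.162,.142): print((((proj('side',(.5245,-.378,z))-[275,285]+.5)*7-.5)).round(0))
im='pics/s6_full.png'
import cv2; s=cv2.imread(im); cv2.imwrite('pics/s6b.png',cv2.resize(s[315:345,305:335],None,fx=20,fy=20,interpolation=cv2.INTER_CUBIC))
E
```

```text
0.15 [array([290., 359.]), array([374., 333.])]
0.146 [array([290., 371.]), array([373., 344.])]
0.142 [array([289., 382.]), array([372., 355.])]
[315. 273.]
[312. 330.]
```

View pics/s6b.png

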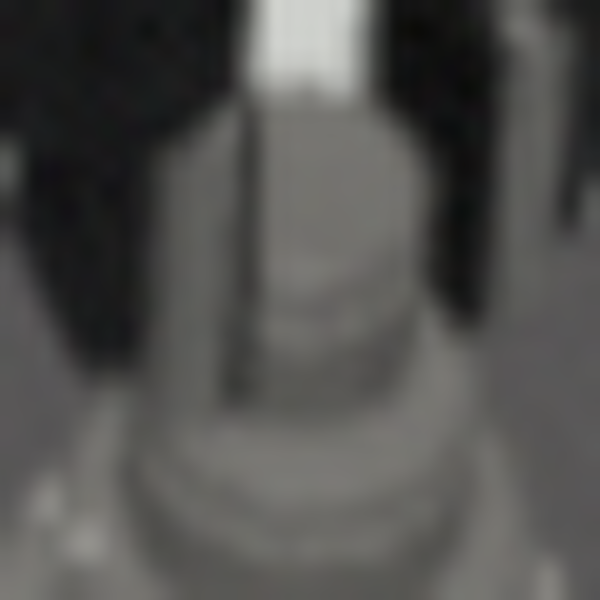

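>>> arm_command(increments=[0, 0, 0, 0, -0.2, 0, 1, 0, 0, 0, 0, -0.6, 0, 1, 0, 0, 0, 0, -0.8, 0, 1, 0, 0, 0, 0, -0.8, 0, 1, 0, 0, 0, 0, -0.4, 0, 1])

```text
clock: 6.22
position: [0.5246, -0.3778, 0.3517]
ee_rot: [-0.707, 0.707, 0.0, 0.0]
contact_force: [0.2, -0.2, -1.2]
width: 0.0184
```

```bash
python3 - <<'E'
from h import *
plan((.625,-.0995,.36),W); snap('s7',275,265,365,355,7)
E
```

```text
clock 6.22 pos [ 0.5246 -0.3778  0.3517] shift cm [10.04 -0.84 27.83] rot [0.001 0.    0.001] w 0.0184 F [ 0.2 -0.2 -1.2]
```

View pics/s7.png

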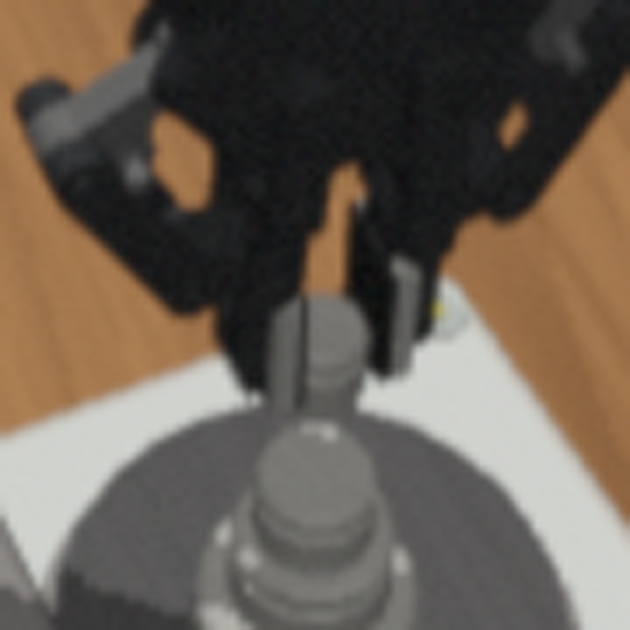

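>>> arm_command(increments=[0, 0, 0, 0.7, 0, 2, 1, 0, 0, 0, 1.6, 0, 4.5, 1, 0, 0, 0, 1.6, 0, 4.5, 1, 0, 0, 0, 1.6, 0, 4.5, 1, 0, 0, 0, 1.6, 0, 4.5, 1, 0, 0, 0, 1.6, 0, 4.5, 1, 0, 0, 0, 1, 0, 2.2, 1, 0, 0, 0, 0.4, 0, 1, 1])

```text
clock: 7.28
position: [0.6256, -0.098, 0.3503]
ee_rot: [0.707, -0.707, -0.001, 0.001]
contact_force: [0.4, -0.9, -0.7]
width: 0.0188
```

>>> arm_command(increments=[0, 0, 0, 0, 2, 0, 1, 0, 0, 0, 0, 4, 0, 1, 0, 0, 0, 0, 3, 0, 1, 0, 0, 0, 0, 1, 0, 1, 0, 0, 0, 0, 0, 0, 1])

```text
clock: 7.9
position: [0.6254, -0.1008, 0.2504]
ee_rot: [0.707, -0.707, 0.0, 0.0]
contact_force: [0.1, -0.0, -0.6]
width: 0.0186
```

```bash
python3 - <<'E'
from h import *
plan((.6255,-.1005,.1875),W); snap('s8',260,180,360,280,6);snap('t8',280,170,360,240,7,'top')
E
```

```text
clock 7.9 pos [ 0.6254 -0.1008  0.2504] shift cm [0.01 6.29 0.03] rot [-0.    -0.    -0.001] w 0.0186 F [ 0.1 -0.  -0.6]
```

View pics/s8.png

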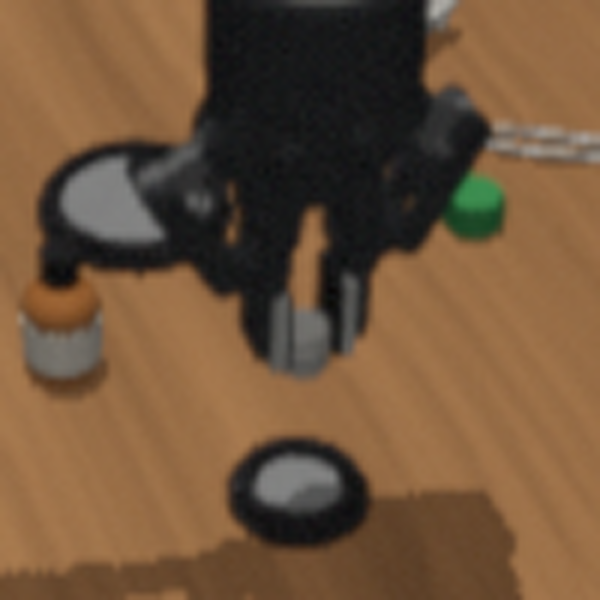

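View pics/t8.png

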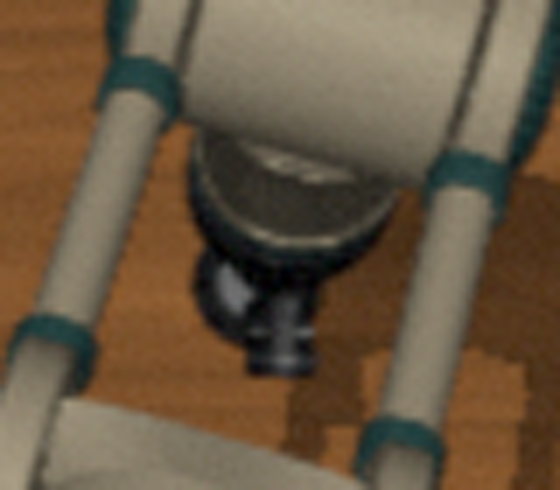

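>>> arm_command(increments=[0, 0, 0, 0, 1.6, 0, 1, 0, 0, 0, 0, 2, 0, 1, 0, 0, 0, 0, 1.2, 0, 1, 0, 0, 0, 0, 0.5, 0, 1, 0, 0, 0, 0, 0.2, 0, 1, 0, 0, 0, 0, 0, 0, 1])

```text
clock: 8.75
position: [0.6258, -0.1007, 0.196]
ee_rot: [-0.707, 0.707, 0.0, 0.0]
contact_force: [0.0, 0.1, -0.8]
width: 0.0183
```

```bash
python3 - <<'E'
from h import *
plan((.6255,-.1005,.1866),W); snap('s9',280,230,340,280,10)
E
```

```text
clock 8.75 pos [ 0.6258 -0.1007  0.196 ] shift cm [-0.03  0.94  0.02] rot [0.    0.    0.001] w 0.0183 F [ 0.   0.1 -0.8]
```

View pics/s9.png

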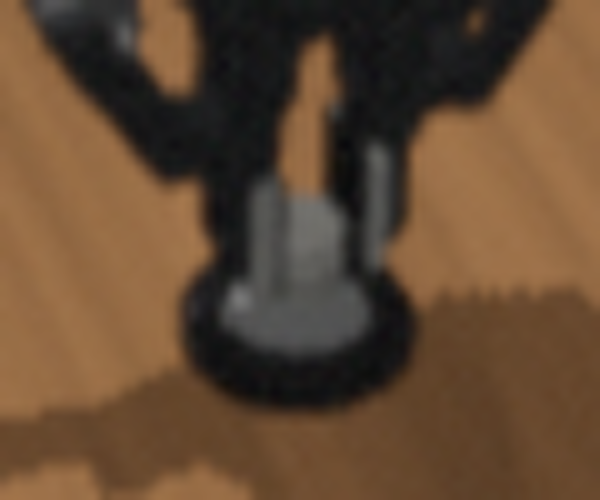

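```bash
python3 - <<'E'
from h import *
f=lambda X:((proj('side',X)-[280,230]+.5)*10-.5).round(0)
for X in [(.6258,-.1007,.0354),(.6258,-.1007,.0154),(.6258,-.1007,.006),(.6258,-.1007,.012),(.6358,-.1007,.0354)]: print(X,f(X))
E
```

```text
(0.6258, -0.1007, 0.0354) [300. 219.]
(0.6258, -0.1007, 0.0154) [297. 283.]
(0.6258, -0.1007, 0.006) [296. 312.]
(0.6258, -0.1007, 0.012) [297. 293.]
(0.6358, -0.1007, 0.0354) [340. 209.]
```

>>> arm_command(increments=[0, 0, 0, 0, 0.3, 0, 1, 0, 0, 0, 0, 0.25, 0, 1, 0, 0, 0, 0, 0.15, 0, 1, 0, 0, 0, 0, 0.1, 0, 1, 0, 0, 0, 0, 0, 0, 1])

```text
clock: 9.43
position: [0.6255, -0.1007, 0.1876]
ee_rot: [0.707, -0.707, 0.0, 0.0]
contact_force: [-0.8, 0.5, -1.0]
width: 0.0187
```

>>> arm_command(increments=[0, 0, 0, 0, 0.1, 0, 1, 0, 0, 0, 0, 0, 0, 1])

```text
clock: 9.68
position: [0.6255, -0.1007, 0.1866]
ee_rot: [0.707, -0.707, 0.0, 0.0]
contact_force: [0.3, 0.8, -0.7]
width: 0.0186
```

Not touching yet, so I'll keep going down in 1 mm steps.

>>> arm_command(increments=[0, 0, 0, 0, 0.1, 0, 1, 0, 0, 0, 0, 0, 0, 1])

```text
clock: 9.93
position: [0.6255, -0.1006, 0.1864]
ee_rot: [-0.707, 0.707, 0.0, 0.0]
contact_force: [-1.6, -0.0, 5.4]
width: 0.0184
```

```bash
python3 - <<'E'
from h import *
plan((.6255,-.1005,.1866),W); snap('s10',280,230,340,280,10)
E
```

```text
clock 9.93 pos [ 0.6255 -0.1006  0.1864] shift cm [-0.   -0.02  0.01] rot [0. 0. 0.] w 0.0184 F [-1.6 -0.   5.4]
```

View pics/s10.png

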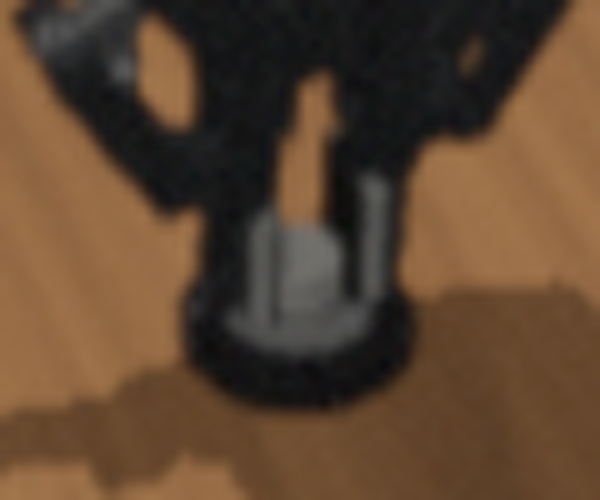

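>>> arm_command(increments=[0, 0, 0, 0, -0.1, 0, 0.75, 0, 0, 0, 0, 0, 0, 0.6, 0, 0, 0, 0, 0, 0, 0.5, 0, 0, 0, 0, -0.5, 0, 0.4, 0, 0, 0, 0, -2, 0, 0.3, 0, 0, 0, 0, -4, 0, 0.3, 0, 0, 0, 0, -4, 0, 0.2, 0, 0, 0, 0, -2, 0, 0])

```text
clock: 10.98
position: [0.626, -0.1008, 0.3147]
ee_rot: [-0.707, 0.707, 0.002, 0.001]
contact_force: [0.4, 0.2, -0.2]
width: 0.0841
```

```bash
python3 - <<'E'
from h import *
plan((.5245,-.378,.31),W); snap('s11',280,230,340,280,10)
E
```

```text
clock 10.97 pos [ 0.626  -0.1008  0.3147] shift cm [-10.15   0.46 -27.72] rot [0.001 0.    0.004] w 0.0841 F [ 0.4  0.2 -0.2]
```

View pics/s11.png

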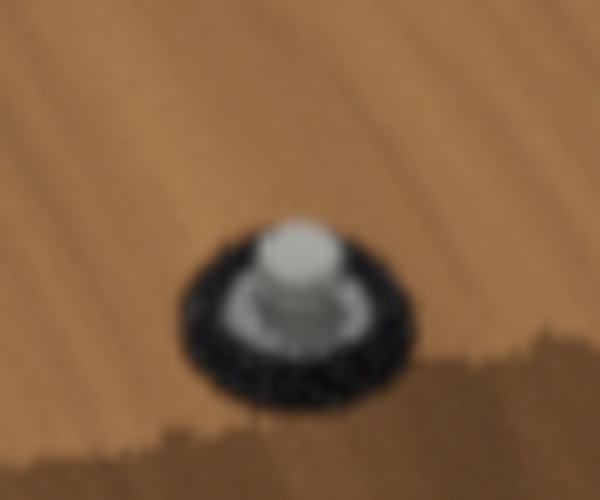

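>>> arm_command(increments=[0.001, 0, 0.004, -0.7, -2, -2, 0, 0, 0, 0, -1.6, -2, -4.5, 0, 0, 0, 0, -1.6, 0, -4.5, 0, 0, 0, 0, -1.6, 0, -4.5, 0, 0, 0, 0, -1.6, 0, -4.5, 0, 0, 0, 0, -1.6, 0, -4.5, 0, 0, 0, 0, -1, 0, -2.2, 0, 0, 0, 0, -0.4, 0, -1, 0])

```text
clock: 12.02
position: [0.5241, -0.3784, 0.3513]
ee_rot: [0.708, -0.706, 0.002, 0.001]
contact_force: [-0.2, 1.2, 0.2]
width: 0.0854
```

>>> arm_command(increments=[0, 0, 0, 0, 1.5, 0, 0.1, 0, 0, 0, 0, 1.5, 0, 0.2, 0, 0, 0, 0, 1, 0, 0.4, 0, 0, 0, 0, 0, 0, 0.4])

```text
clock: 12.52
position: [0.5245, -0.3766, 0.3102]
ee_rot: [0.708, -0.706, 0.002, 0.003]
contact_force: [-0.6, 0.3, 0.1]
width: 0.0517
```

```bash
python3 - <<'E'
from h import *
plan((.5245,-.378,.3025),W); snap('s12',275,285,365,375,7)
st=tool()[0]; p=st['position']
f=lambda X:((proj('side',X)-[275,285]+.5)*7-.5).round(0)
print(f((.5245,-.378,.142)), f((p[0],p[1],.142)))
E
```

```text
clock 12.53 pos [ 0.5245 -0.3766  0.3102] shift cm [ 0.    0.77 -0.14] rot [-0.003  0.001 -0.006] w 0.0517 F [-0.6  0.3  0.1]
[312. 330.] [311. 326.]
```

View pics/s12.png

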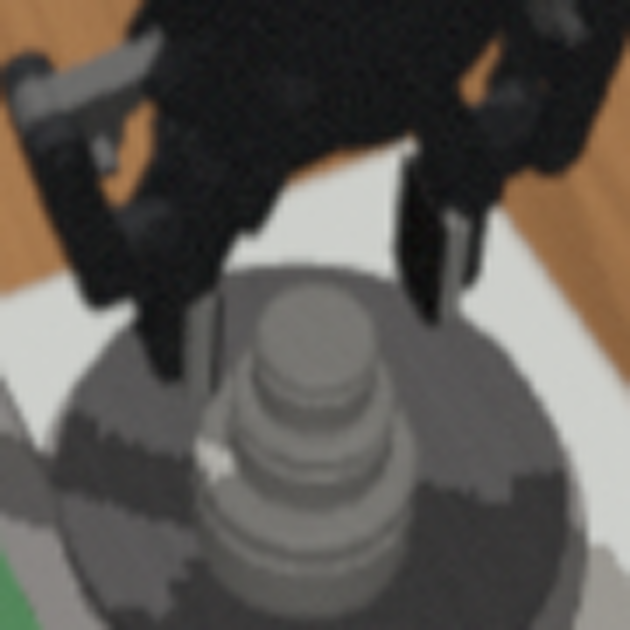

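>>> arm_command(increments=[-0.003, 0.001, -0.006, 0.05, 0.4, -0.14, 0.45, 0, 0, 0, 0, 0.35, 0, 0.5, 0, 0, 0, 0, 0, 0, 0.6, 0, 0, 0, 0, 0, 0, 0.75, 0, 0, 0, 0, 0, 0, 1, 0, 0, 0, 0, 0, 0, 1, 0, 0, 0, 0, 0, 0, 1], grip_force=40)

```text
clock: 13.45
position: [0.5249, -0.3791, 0.3045]
ee_rot: [-0.706, 0.708, 0.0, 0.001]
contact_force: [-0.6, -0.7, 2.0]
width: 0.0261
```

```bash
python3 - <<'E'
from h import *
plan((.5245,-.378,.3025),W)
E
```

```text
clock 13.45 pos [ 0.5249 -0.3791  0.3045] shift cm [-0.05  0.2   0.11] rot [ 0.002 -0.001  0.002] w 0.0261 F [-0.6 -0.7  2. ]
```

>>> arm_command(increments=[0.002, 0, 0.002, 0, 0, 0, 1, 0, 0, 0, 0, 0, 0, 1])

```text
clock: 13.7
position: [0.5252, -0.3793, 0.3045]
ee_rot: [-0.707, 0.707, -0.0, 0.001]
contact_force: [1.7, -1.9, 2.0]
width: 0.026
```

```bash
python3 - <<'E'
from h import *
plan((.5245,-.378,.3025),W); snap('s13',290,310,350,370,10)
E
```

```text
clock 13.7 pos [ 0.5252 -0.3793  0.3045] shift cm [-0.07  0.2   0.13] rot [ 0.001 -0.001  0.001] w 0.026 F [ 1.7 -1.9  2. ]
```

View pics/s13.png

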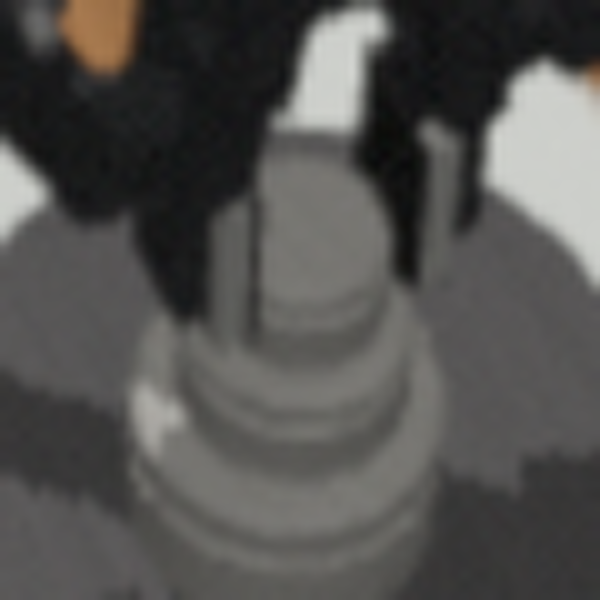

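>>> arm_command(increments=[0, 0, 0, 0, -0.2, 0, 1, 0, 0, 0, 0, -0.6, 0, 1, 0, 0, 0, 0, -1.5, 0, 1, 0, 0, 0, 0, -2, 0, 1, 0, 0, 0, 0, -1, 0, 1, 0, 0, 0, 0, 0, 0, 1])

```text
clock: 14.5
position: [0.5251, -0.3791, 0.3586]
ee_rot: [-0.707, 0.708, 0.0, 0.001]
contact_force: [-0.6, 0.2, -1.7]
width: 0.0257
```

```bash
python3 - <<'E'
from h import *
plan((.4515,.080,.357),W); snap('s14',275,255,365,345,7)
E
```

```text
clock 14.5 pos [ 0.5251 -0.3791  0.3586] shift cm [-7.4   0.08 45.91] rot [ 0.001 -0.001  0.002] w 0.0257 F [-0.6  0.2 -1.7]
```

View pics/s14.png

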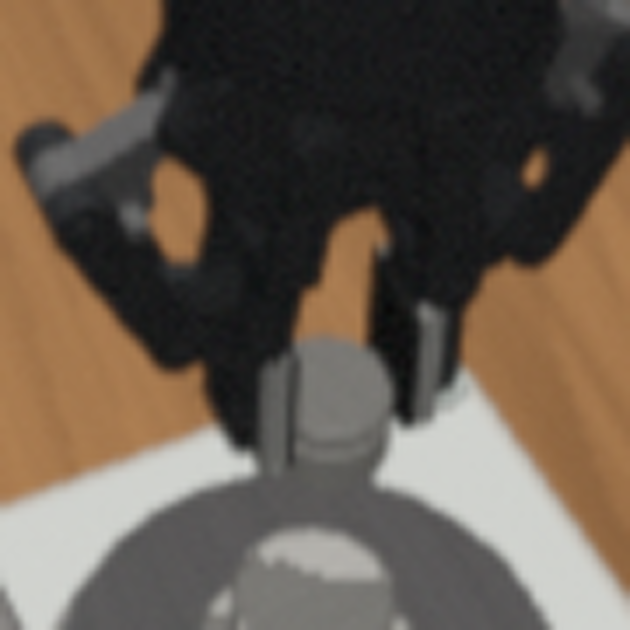

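>>> arm_command(increments=[0, 0, 0, -0.4, 0, 2.5, 1, 0, 0, 0, -0.8, 0, 5, 1, 0, 0, 0, -0.8, 0, 5, 1, 0, 0, 0, -0.8, 0, 5, 1, 0, 0, 0, -0.8, 0, 5, 1, 0, 0, 0, -0.8, 0, 5, 1, 0, 0, 0, -0.8, 0, 5, 1, 0, 0, 0, -0.8, 0, 5, 1])

```text
clock: 15.55
position: [0.4645, -0.0024, 0.3567]
ee_rot: [0.707, -0.707, 0.001, -0.0]
contact_force: [0.9, 0.5, -0.9]
width: 0.0259
```

>>> arm_command(increments=[0, 0, 0, -0.8, 0, 4.5, 1, 0, 0, 0, -0.4, 0, 2.5, 1, 0, 0, 0, -0.2, 0, 1.2, 1, 0, 0, 0, 0, 2, 0, 1, 0, 0, 0, 0, 3, 0, 1, 0, 0, 0, 0, 3, 0, 1, 0, 0, 0, 0, 2, 0, 1, 0, 0, 0, 0, 0, 0, 1])

```text
clock: 16.55
position: [0.4508, 0.0775, 0.2558]
ee_rot: [-0.707, 0.707, -0.002, -0.001]
contact_force: [0.1, 0.5, -1.2]
width: 0.0259
```

```bash
python3 - <<'E'
from h import *
plan((.4512,.0785,.1886),W); snap('s15',180,180,260,260,8)
E
```

```text
clock 16.55 pos [0.4508 0.0775 0.2558] shift cm [0.07 6.72 0.11] rot [ 0.    -0.002 -0.004] w 0.0259 F [ 0.1  0.5 -1.2]
```

View pics/s15.png

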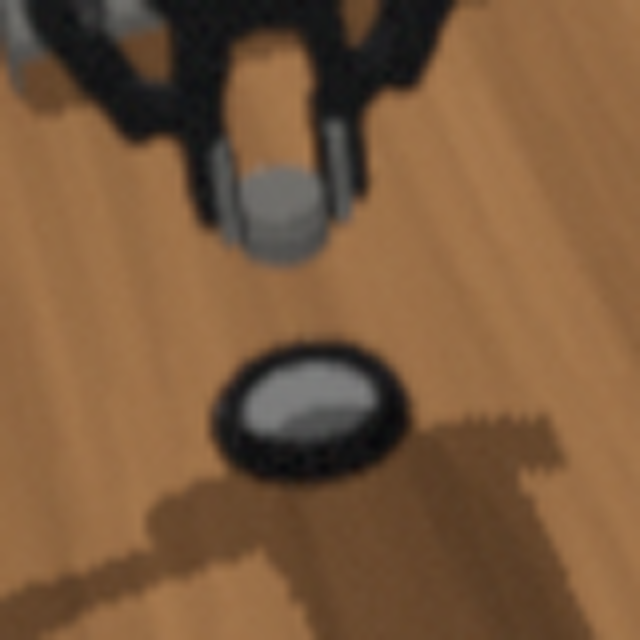

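```bash
python3 - <<'E'
from h import *
f=lambda X:((proj('side',X)-[180,180]+.5)*8-.5).round(0)
b=.2558-.1825
for z in(b+.02,b,.009): print(f((.4508,.0785,z)))
E
```

```text
[279. 186.]
[286. 239.]
[307. 400.]
```

>>> arm_command(increments=[0, -0.002, -0.004, 0.05, 1.6, 0.1, 1, 0, 0, 0, 0, 2, 0, 1, 0, 0, 0, 0, 1.5, 0, 1, 0, 0, 0, 0, 0.5, 0, 1, 0, 0, 0, 0, 0.2, 0, 1, 0, 0, 0, 0, 0, 0, 1])

```text
clock: 17.35
position: [0.4524, 0.079, 0.1999]
ee_rot: [0.707, -0.707, -0.002, -0.002]
contact_force: [0.3, 0.4, -0.8]
width: 0.0261
```

```bash
python3 - <<'E'
from h import *
plan((.4512,.0785,.1886),W); snap('s16',190,205,250,255,10)
p=tool()[0]['position']
f=lambda X:((proj('side',X)-[190,205]+.5)*10-.5).round(0)
b=p[2]-.1825
for z in(b+.02,b,.012,.006): print(f((p[0],p[1],z)))
E
```

```text
clock 17.35 pos [0.4524 0.079  0.1999] shift cm [-0.13  1.13 -0.05] rot [-0.     0.001  0.005] w 0.0261 F [ 0.3  0.4 -0.8]
[279. 161.]
[287. 222.]
[289. 239.]
[291. 257.]
```

View pics/s16.png

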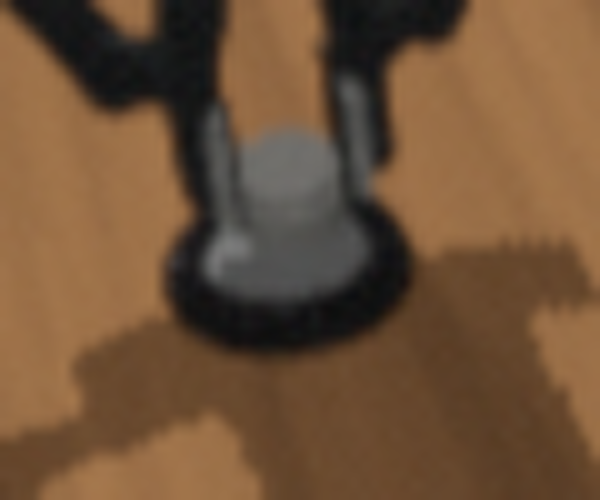

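>>> arm_command(increments=[0, 0.001, 0.005, -0.2, 0.3, 0, 1, 0, 0, 0, 0, 0.3, 0, 1, 0, 0, 0, 0, 0.2, 0, 1, 0, 0, 0, 0, 0.1, 0, 1, 0, 0, 0, 0, 0, 0, 1])

```text
clock: 18.02
position: [0.4501, 0.079, 0.1902]
ee_rot: [0.707, -0.707, 0.0, 0.0]
contact_force: [0.5, 0.3, -1.5]
width: 0.0257
```

>>> arm_command(increments=[0, 0, 0, 0, 0.1, 0, 1, 0, 0, 0, 0, 0, 0, 1])

```text
clock: 18.27
position: [0.4501, 0.079, 0.1893]
ee_rot: [0.707, -0.707, 0.0, 0.0]
contact_force: [0.2, -0.4, -1.3]
width: 0.0261
```

>>> arm_command(increments=[0, 0, 0, 0, 0.1, 0, 1, 0, 0, 0, 0, 0, 0, 1])

```text
clock: 18.52
position: [0.4501, 0.0791, 0.1885]
ee_rot: [0.707, -0.707, 0.0, 0.0]
contact_force: [-0.4, 0.2, 2.3]
width: 0.0263
```

```bash
python3 - <<'E'
from h import *
plan((.4512,.0785,.1886),W); snap('s17',190,205,250,255,10)
E
```

```text
clock 18.52 pos [0.4501 0.0791 0.1885] shift cm [ 0.11 -0.01 -0.06] rot [-0.     0.    -0.001] w 0.0263 F [-0.4  0.2  2.3]
```

View pics/s17.png

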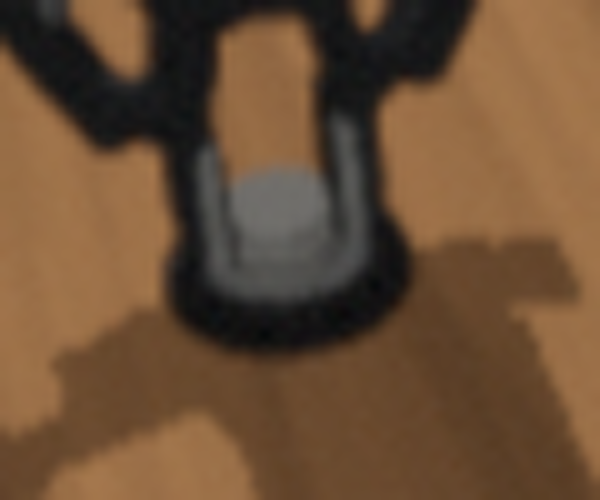

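Contact came at the predicted height. Releasing now.

>>> arm_command(increments=[0, 0, 0, 0, 0, 0, 0.65, 0, 0, 0, 0, 0, 0, 0.5, 0, 0, 0, 0, 0, 0, 0.4, 0, 0, 0, 0, -0.5, 0, 0.3, 0, 0, 0, 0, -2, 0, 0.3, 0, 0, 0, 0, -4.5, 0, 0.3, 0, 0, 0, 0, -5, 0, 0.2, 0, 0, 0, 0, -3, 0, 0])

```text
clock: 19.58
position: [0.4505, 0.0791, 0.3411]
ee_rot: [0.707, -0.707, -0.001, -0.001]
contact_force: [0.2, 0.2, -0.6]
width: 0.0838
```

```bash
python3 - <<'E'
from h import *
plan((.525,-.378,.36),W); snap('s18',190,205,250,255,10)
E
```

```text
clock 19.57 pos [0.4505 0.0791 0.3411] shift cm [  7.46  -1.87 -45.71] rot [-0.     0.     0.003] w 0.0838 F [ 0.2  0.2 -0.6]
```

View pics/s18.png

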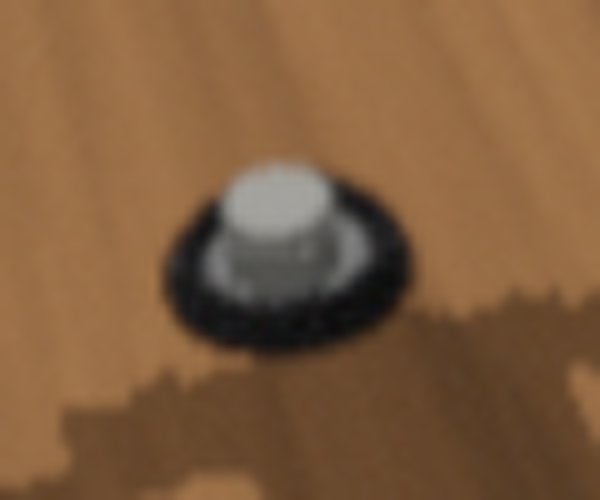

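>>> arm_command(increments=[0, 0, 0.003, 0.4, -1, -2.5, 0, 0, 0, 0, 0.8, -1, -5, 0, 0, 0, 0, 0.8, 0, -5, 0, 0, 0, 0, 0.8, 0, -5, 0, 0, 0, 0, 0.8, 0, -5, 0, 0, 0, 0, 0.8, 0, -5, 0, 0, 0, 0, 0.8, 0, -5, 0, 0, 0, 0, 0.8, 0, -5, 0])

```text
clock: 20.62
position: [0.5102, -0.2976, 0.3578]
ee_rot: [0.707, -0.707, 0.002, 0.001]
contact_force: [0.6, 1.0, -0.8]
width: 0.0855
```

>>> arm_command(increments=[0, 0, 0, 0.8, 0, -4.5, 0, 0, 0, 0, 0.5, 0, -2.5, 0, 0, 0, 0, 0.2, 0, -1.2, 0, 0, 0, 0, 0, 2, 0, 0, 0, 0, 0, 0, 3, 0, 0.1, 0, 0, 0, 0, 2, 0, 0.2, 0, 0, 0, 0, 0, 0, 0.3])

```text
clock: 21.5
position: [0.5244, -0.3767, 0.2862]
ee_rot: [0.708, -0.706, 0.002, 0.003]
contact_force: [-0.1, 0.5, -0.8]
width: 0.0598
```

```bash
python3 - <<'E'
from h import *
plan((.525,-.378,.281),W); snap('s19',275,295,365,385,7)
p=tool()[0]['position']
f=lambda X:((proj('side',X)-[275,295]+.5)*7-.5).round(0)
print(f((.525,-.378,.122)), f((p[0],p[1],.122)))
E
```

```text
clock 21.5 pos [ 0.5244 -0.3767  0.2862] shift cm [ 0.06  0.52 -0.14] rot [-0.004  0.001 -0.007] w 0.0598 F [-0.1  0.5 -0.8]
[310. 314.] [308. 311.]
```

View pics/s19.png

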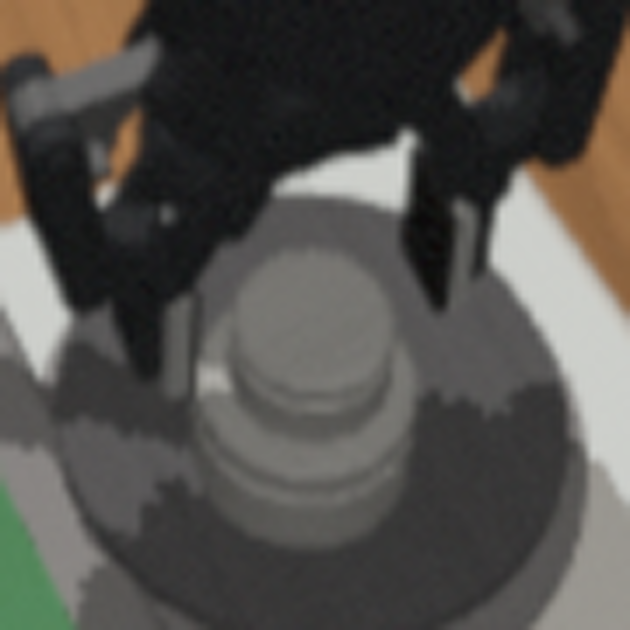

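>>> arm_command(increments=[-0.004, 0.001, -0.007, 0.1, 0.3, -0.15, 0.3, 0, 0, 0, 0, 0.25, 0, 0.35, 0, 0, 0, 0, 0, 0, 0.4, 0, 0, 0, 0, 0, 0, 0.5], grip_force=50)

```text
clock: 22.05
position: [0.526, -0.3795, 0.2828]
ee_rot: [-0.706, 0.709, 0.001, 0.002]
contact_force: [0.3, 0.8, -0.2]
width: 0.0428
```

```bash
python3 - <<'E'
from h import *
plan((.5255,-.378,.281),W)
E
```

```text
clock 22.05 pos [ 0.526  -0.3795  0.2828] shift cm [-0.05  0.17  0.15] rot [ 0.004 -0.001  0.003] w 0.0428 F [ 0.3  0.8 -0.2]
```

>>> arm_command(increments=[0.004, 0, 0.003, 0, 0.15, 0.1, 0.5, 0, 0, 0, 0, 0, 0, 0.5, 0, 0, 0, 0, 0, 0, 0.7, 0, 0, 0, 0, 0, 0, 1, 0, 0, 0, 0, 0, 0, 1, 0, 0, 0, 0, 0, 0, 1])

```text
clock: 22.8
position: [0.526, -0.3785, 0.2813]
ee_rot: [-0.707, 0.707, -0.0, 0.0]
contact_force: [0.3, 0.9, 3.1]
width: 0.0358
```

>>> arm_command(increments=[0, 0, 0, 0, -0.2, 0, 1, 0, 0, 0, 0, -0.6, 0, 1, 0, 0, 0, 0, -1.5, 0, 1, 0, 0, 0, 0, -2, 0, 1, 0, 0, 0, 0, -2, 0, 1, 0, 0, 0, 0, -1, 0, 1, 0, 0, 0, 0, 0, 0, 1])

```text
clock: 23.68
position: [0.5261, -0.3786, 0.3551]
ee_rot: [-0.707, 0.708, 0.0, 0.001]
contact_force: [-0.5, -0.0, -2.5]
width: 0.036
```

```bash
python3 - <<'E'
from h import *
plan((.458,-.111,.35),W); snap('s20',275,265,365,355,7)
E
```

```text
clock 23.68 pos [ 0.5261 -0.3786  0.3551] shift cm [-6.84  0.47 26.75] rot [ 0.001 -0.001  0.002] w 0.036 F [-0.5 -0.  -2.5]
```

View pics/s20.png

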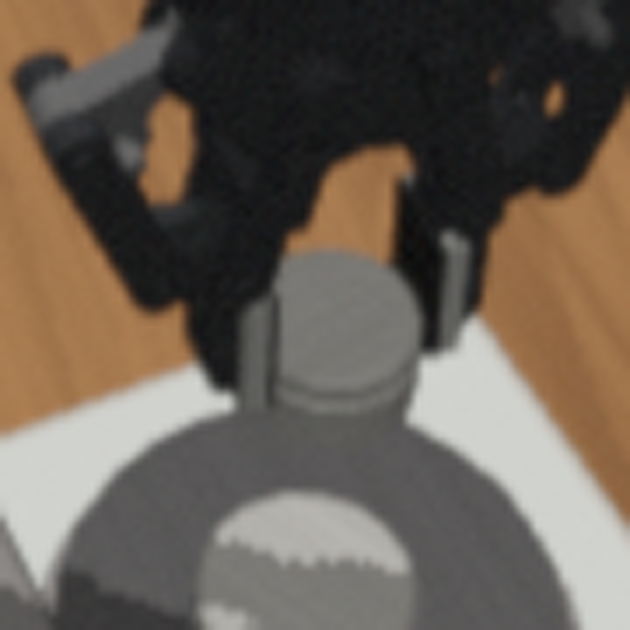

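>>> arm_command(increments=[0, 0, 0, -0.4, 0, 1.7, 1, 0, 0, 0, -1, 0, 4, 1, 0, 0, 0, -1.2, 0, 4.6, 1, 0, 0, 0, -1.2, 0, 4.6, 1, 0, 0, 0, -1.2, 0, 4.6, 1, 0, 0, 0, -1, 0, 4, 1, 0, 0, 0, -0.6, 0, 2.2, 1, 0, 0, 0, -0.2, 0, 1, 1])

```text
clock: 24.72
position: [0.4577, -0.1102, 0.3539]
ee_rot: [-0.707, 0.707, 0.0, -0.0]
contact_force: [0.4, -0.3, -1.5]
width: 0.0358
```

>>> arm_command(increments=[0, 0, 0, 0, 2, 0, 1, 0, 0, 0, 0, 4, 0, 1, 0, 0, 0, 0, 4, 0, 1, 0, 0, 0, 0, 3, 0, 1, 0, 0, 0, 0, 2, 0, 1, 0, 0, 0, 0, 0.5, 0, 1, 0, 0, 0, 0, 0, 0, 1, 0, 0, 0, 0, 0, 0, 1])

```text
clock: 25.72
position: [0.4589, -0.1118, 0.1998]
ee_rot: [-0.707, 0.707, 0.0, 0.001]
contact_force: [0.7, -0.3, -1.5]
width: 0.0359
```

```bash
python3 - <<'E'
from h import *
plan((.458,-.111,.1875),W); snap('s21',205,250,275,310,9)
p=tool()[0]['position']
f=lambda X:((proj('side',X)-[205,250]+.5)*9-.5).round(0)
b=p[2]-.1815
for z in(b+.022,b,.012,.009,.006): print(f((p[0],p[1],z)))
E
```

```text
clock 25.73 pos [ 0.4589 -0.1118  0.1998] shift cm [-0.09  1.23  0.08] rot [ 0.001 -0.001  0.002] w 0.0359 F [ 0.7 -0.3 -1.5]
[313. 198.]
[320. 262.]
[322. 280.]
[323. 289.]
[324. 297.]
```

View pics/s21.png

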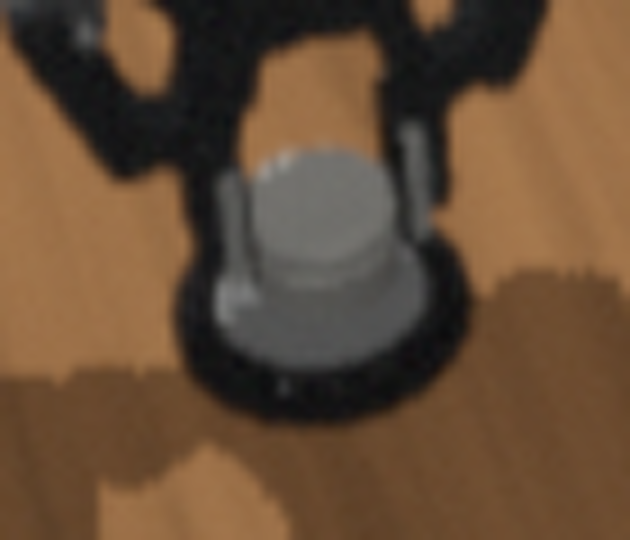

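>>> arm_command(increments=[0, 0, 0, -0.2, 0.3, 0.15, 1, 0, 0, 0, 0, 0.4, 0, 1, 0, 0, 0, 0, 0.2, 0, 1, 0, 0, 0, 0, 0.1, 0, 1, 0, 0, 0, 0, 0.1, 0, 1, 0, 0, 0, 0, 0, 0, 1])

```text
clock: 26.52
position: [0.4563, -0.1099, 0.1879]
ee_rot: [0.707, -0.707, 0.0, -0.0]
contact_force: [0.1, 0.1, -1.9]
width: 0.0361
```

>>> arm_command(increments=[0, 0, 0, 0, 0.1, 0, 1, 0, 0, 0, 0, 0, 0, 1])

```text
clock: 26.78
position: [0.4563, -0.11, 0.1872]
ee_rot: [-0.707, 0.707, -0.0, 0.0]
contact_force: [-0.1, -0.1, 0.3]
width: 0.0359
```

>>> arm_command(increments=[0, 0, 0, 0, 0.05, 0, 1, 0, 0, 0, 0, 0, 0, 1])

```text
clock: 27.02
position: [0.4563, -0.11, 0.1872]
ee_rot: [-0.707, 0.707, -0.0, 0.001]
contact_force: [-1.6, 1.1, 5.6]
width: 0.036
```

```bash
python3 - <<'E'
from h import *
plan((.458,-.111,.1875),W); snap('s22',205,250,275,310,9)
E
```

```text
clock 27.02 pos [ 0.4563 -0.11    0.1872] shift cm [ 0.17 -0.03 -0.1 ] rot [ 0.    -0.001  0.001] w 0.036 F [-1.6  1.1  5.6]
```

View pics/s22.png

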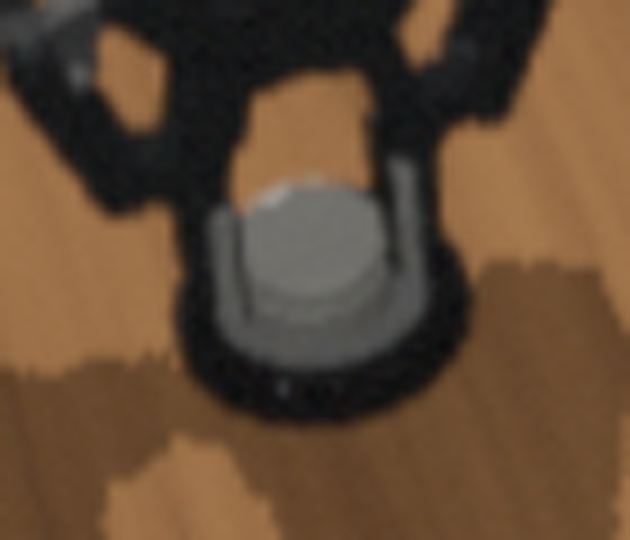

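Centred and on the felt, so I'll release it.

>>> arm_command(increments=[0, 0, 0, 0, 0, 0, 0.5, 0, 0, 0, 0, 0, 0, 0.4, 0, 0, 0, 0, 0, 0, 0.3, 0, 0, 0, 0, -0.5, 0, 0.2, 0, 0, 0, 0, -2, 0, 0.2, 0, 0, 0, 0, -4.5, 0, 0.2, 0, 0, 0, 0, -5, 0, 0.2, 0, 0, 0, 0, -3, 0, 0])

```text
clock: 28.08
position: [0.4565, -0.11, 0.3393]
ee_rot: [-0.707, 0.708, 0.001, 0.002]
contact_force: [-0.4, -0.5, -0.2]
width: 0.084
```

```bash
python3 - <<'E'
from h import *
plan((.525,-.378,.36),W); snap('s23',205,250,275,310,9)
E
```

```text
clock 28.07 pos [ 0.4565 -0.11    0.3393] shift cm [  6.88  -2.01 -26.8 ] rot [ 0.001 -0.001  0.004] w 0.084 F [-0.4 -0.5 -0.2]
```

View pics/s23.png

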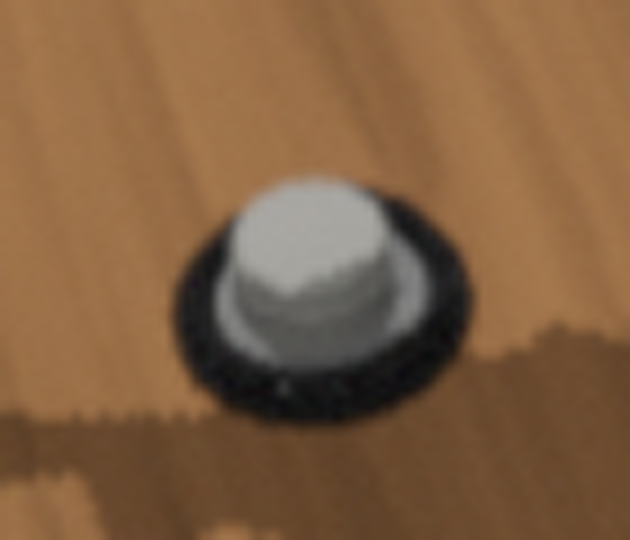

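>>> arm_command(increments=[0.001, -0.001, 0.002, 0.4, -1, -1.7, 0, 0, 0, 0, 1, -1, -4, 0, 0, 0, 0, 1.2, 0, -4.6, 0, 0, 0, 0, 1.2, 0, -4.6, 0, 0, 0, 0, 1.2, 0, -4.6, 0, 0, 0, 0, 1, 0, -4, 0, 0, 0, 0, 0.6, 0, -2.2, 0, 0, 0, 0, 0.2, 0, -1, 0])

```text
clock: 29.12
position: [0.524, -0.3792, 0.3541]
ee_rot: [0.708, -0.706, 0.002, 0.001]
contact_force: [-0.0, 1.4, 0.2]
width: 0.0853
```

>>> arm_command(increments=[0, 0, 0, 0, 2, 0, 0, 0, 0, 0, 0, 3, 0, 0, 0, 0, 0, 0, 2, 0, 0, 0, 0, 0, 0, 1, 0, 0, 0, 0, 0, 0, 0, 0, 0, 0, 0, 0, 0, 0, 0, 0])

```text
clock: 29.88
position: [0.5244, -0.377, 0.277]
ee_rot: [0.707, -0.707, 0.0, 0.0]
contact_force: [-0.2, 0.2, -0.4]
width: 0.085
```

```bash
python3 - <<'E'
from h import *
plan((.525,-.3785,.251),W); snap('s24',275,300,365,390,7)
p=tool()[0]['position']
f=lambda X:((proj('side',X)-[275,300]+.5)*7-.5).round(0)
print(f((.525,-.3785,.1)), f((p[0],p[1],.1)))
E
```

```text
clock 29.88 pos [ 0.5244 -0.377   0.277 ] shift cm [ 0.06  2.6  -0.15] rot [-0.     0.    -0.001] w 0.085 F [-0.2  0.2 -0.4]
[307. 339.] [302. 334.]
```

View pics/s24.png

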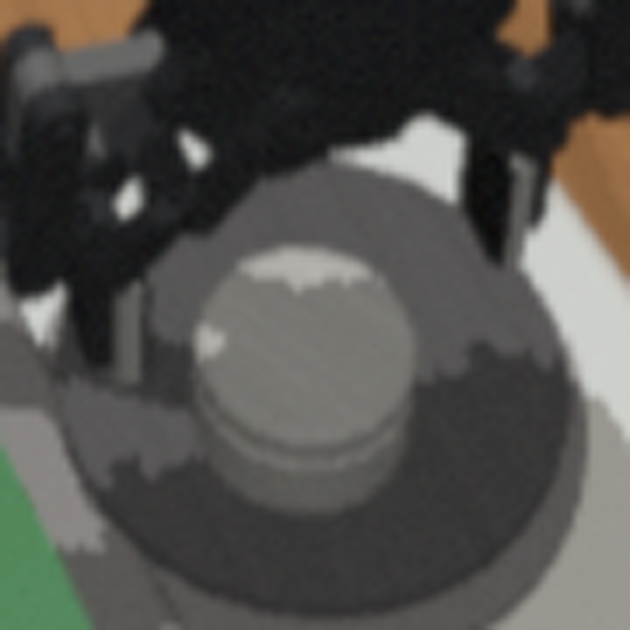

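>>> arm_command(increments=[0, 0, 0, 0.1, 1.2, -0.2, 0, 0, 0, 0, 0, 1.1, 0, 0.05, 0, 0, 0, 0, 0.3, 0, 0.15, 0, 0, 0, 0, 0, 0, 0.25, 0, 0, 0, 0, 0, 0, 0.25], grip_force=70)

```text
clock: 30.55
position: [0.5252, -0.3789, 0.2503]
ee_rot: [0.707, -0.707, 0.001, 0.001]
contact_force: [0.3, 0.3, 0.8]
width: 0.0639
```

```bash
python3 - <<'E'
from h import *
plan((.525,-.379,.251),W); snap('s25',275,300,365,390,7)
E
```

```text
clock 30.55 pos [ 0.5252 -0.3789  0.2503] shift cm [-0.02 -0.07 -0.01] rot [-0.001 -0.    -0.002] w 0.0639 F [0.3 0.3 0.8]
```

View pics/s25.png

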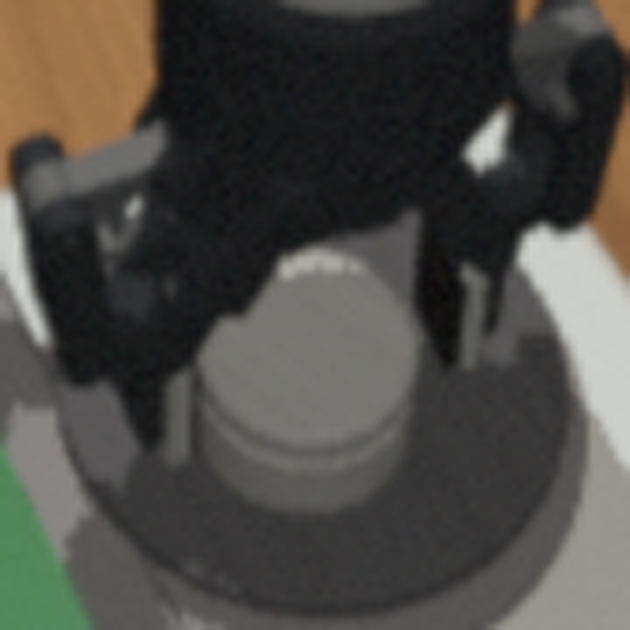

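>>> arm_command(increments=[0, 0, 0, 0, 0, 0, 0.35, 0, 0, 0, 0, 0, 0, 0.5, 0, 0, 0, 0, 0, 0, 0.8, 0, 0, 0, 0, 0, 0, 1, 0, 0, 0, 0, 0, 0, 1, 0, 0, 0, 0, 0, 0, 1])

```text
clock: 31.35
position: [0.5249, -0.3789, 0.251]
ee_rot: [0.707, -0.707, 0.001, 0.001]
contact_force: [-1.9, 0.3, 5.4]
width: 0.0496
```

>>> arm_command(increments=[0, 0, 0, 0, -0.2, 0, 1, 0, 0, 0, 0, -0.4, 0, 1, 0, 0, 0, 0, -0.6, 0, 1, 0, 0, 0, 0, -0.4, 0, 1, 0, 0, 0, 0, 0, 0, 1])

```text
clock: 31.98
position: [0.5252, -0.379, 0.2666]
ee_rot: [0.707, -0.707, 0.0, 0.0]
contact_force: [0.1, 0.0, -5.3]
width: 0.05
```

```bash
python3 - <<'E'
from h import *
plan((.626,.0895,.35),W); snap('s26',275,280,365,370,7)
E
```

```text
clock 31.98 pos [ 0.5252 -0.379   0.2666] shift cm [10.07 -8.33 46.85] rot [-0.     0.    -0.001] w 0.05 F [ 0.1  0.  -5.3]
```

View pics/s26.png

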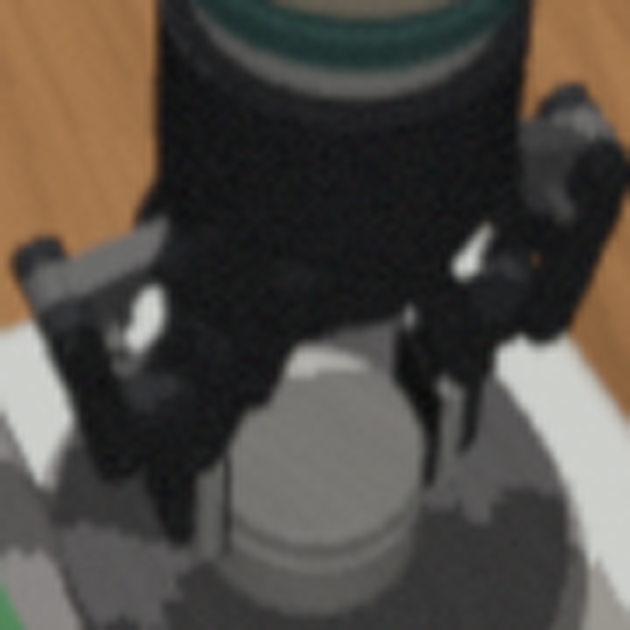

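>>> arm_command(increments=[0, 0, 0, 0, -2, 0, 1, 0, 0, 0, 0.5, -3, 2, 1, 0, 0, 0, 1, -2, 4.5, 1, 0, 0, 0, 1, 0, 4.5, 1, 0, 0, 0, 1, 0, 4.5, 1, 0, 0, 0, 1, 0, 4.5, 1, 0, 0, 0, 1, 0, 4.5, 1, 0, 0, 0, 1, 0, 4.5, 1])

```text
clock: 33.02
position: [0.5902, -0.0874, 0.3362]
ee_rot: [0.707, -0.707, 0.001, 0.001]
contact_force: [0.1, 0.5, -4.9]
width: 0.0495
```

>>> arm_command(increments=[0, 0, 0, 1, 0, 4.5, 1, 0, 0, 0, 1, 0, 4.5, 1, 0, 0, 0, 0.8, 0, 4.5, 1, 0, 0, 0, 0.5, 0, 2.6, 1, 0, 0, 0, 0.3, 0, 1.2, 1, 0, 0, 0, 0, 0, 0, 1])

```text
clock: 33.78
position: [0.6262, 0.0843, 0.3362]
ee_rot: [0.707, -0.707, 0.0, 0.001]
contact_force: [-0.3, -0.8, -5.3]
width: 0.0497
```

```bash
python3 - <<'E'
from h import *
plan((.6257,.0898,.187),W)
E
```

```text
clock 33.77 pos [0.6262 0.0843 0.3362] shift cm [-0.02 14.92  0.54] rot [-0.     0.001 -0.002] w 0.0497 F [-0.3 -0.8 -5.3]
```

>>> arm_command(increments=[0, 0, 0, 0, 2, 0.5, 1, 0, 0, 0, 0, 3.5, 0, 1, 0, 0, 0, 0, 3.5, 0, 1, 0, 0, 0, 0, 2.5, 0, 1, 0, 0, 0, 0, 1.5, 0, 1, 0, 0, 0, 0, 0.5, 0, 1, 0, 0, 0, 0, 0, 0, 1, 0, 0, 0, 0, 0, 0, 1])

```text
clock: 34.78
position: [0.6265, 0.0891, 0.2026]
ee_rot: [0.707, -0.707, -0.0, -0.0]
contact_force: [1.3, -0.1, -4.9]
width: 0.0494
```

```bash
python3 - <<'E'
from h import *
plan((.6257,.0898,.187),W); snap('s27',245,175,325,255,8)
p=tool()[0]['position']
f=lambda X:((proj('side',X)-[245,175]+.5)*8-.5).round(0)
b=p[2]-.181
for z in(b+.03,b,.012,.009,.006): print(f((p[0],p[1],z)))
E
```

```text
clock 34.77 pos [0.6265 0.0891 0.2026] shift cm [-0.08  1.56  0.06] rot [-0.001 -0.     0.   ] w 0.0494 F [ 1.3 -0.1 -4.9]
[299. 199.]
[300. 273.]
[301. 295.]
[301. 303.]
[301. 310.]
```

View pics/s27.png

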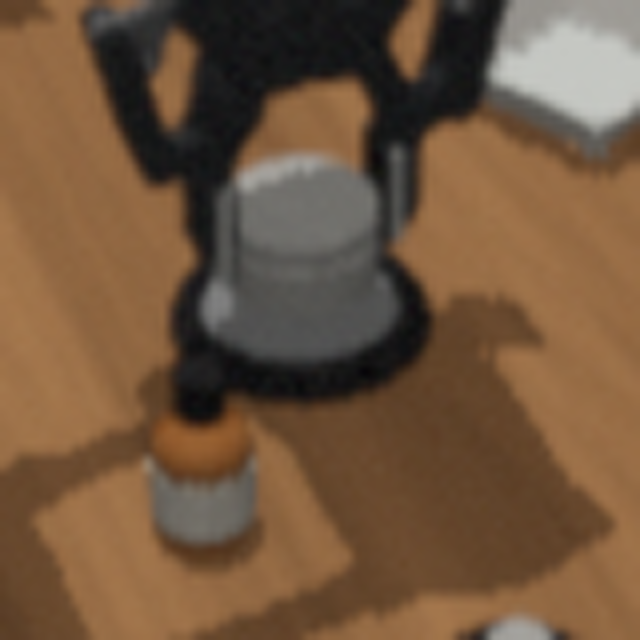

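>>> arm_command(increments=[0, 0, 0, -0.2, 0.5, 0.2, 1, 0, 0, 0, 0, 0.5, 0, 1, 0, 0, 0, 0, 0.2, 0, 1, 0, 0, 0, 0, 0.1, 0, 1, 0, 0, 0, 0, 0.1, 0, 1, 0, 0, 0, 0, 0, 0, 1])

```text
clock: 35.58
position: [0.624, 0.0912, 0.1874]
ee_rot: [0.707, -0.707, 0.001, 0.001]
contact_force: [-0.1, -0.2, -5.1]
width: 0.0496
```

>>> arm_command(increments=[0, 0, 0, 0, 0.1, 0, 1, 0, 0, 0, 0, 0, 0, 1])

```text
clock: 35.83
position: [0.624, 0.0912, 0.187]
ee_rot: [0.707, -0.707, 0.0, 0.0]
contact_force: [-0.6, 0.7, -1.2]
width: 0.0496
```

>>> arm_command(increments=[0, 0, 0, 0, 0.06, 0, 1, 0, 0, 0, 0, 0, 0, 1])

```text
clock: 36.08
position: [0.624, 0.0913, 0.187]
ee_rot: [0.707, -0.707, 0.0, 0.0]
contact_force: [-2.1, 0.2, 4.9]
width: 0.0499
```

```bash
python3 - <<'E'
from h import *
plan((.6257,.0898,.187),W); snap('s28',245,175,325,255,8)
E
```

```text
clock 36.08 pos [0.624  0.0913 0.187 ] shift cm [ 0.17 -0.   -0.15] rot [-0.001  0.    -0.001] w 0.0499 F [-2.1  0.2  4.9]
```

View pics/s28.png

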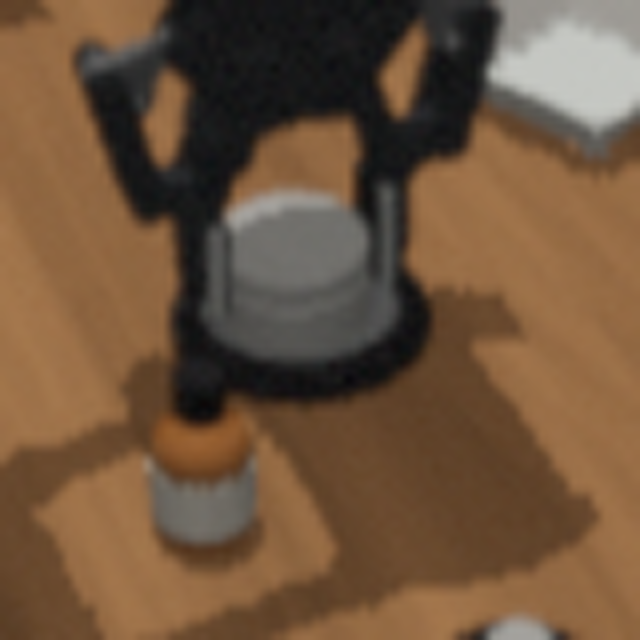

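The weight is on the felt, roughly centred. Releasing.

>>> arm_command(increments=[0, 0, 0, 0, 0, 0, 0.38, 0, 0, 0, 0, 0, 0, 0.3, 0, 0, 0, 0, 0, 0, 0.2, 0, 0, 0, 0, -0.4, 0, 0.1, 0, 0, 0, 0, -2, 0, 0, 0, 0, 0, 0, -4.5, 0, 0, 0, 0, 0, 0, -5, 0, 0, 0, 0, 0, 0, -5, 0, 0])

```text
clock: 37.12
position: [0.6241, 0.0911, 0.3565]
ee_rot: [0.707, -0.707, 0.001, 0.001]
contact_force: [0.2, -0.3, 0.4]
width: 0.0854
```

>>> arm_command(increments=[0, 0, 0, -2, -3, -3, 0, 0, 0, 0, -5, 0, -5, 0, 0, 0, 0, -6, 0, -5, 0, 0, 0, 0, -6, 0, -5, 0, 0, 0, 0, -5, 0, -5, 0, 0, 0, 0, -2, 0, -5, 0, 0, 0, 0, 0, 0, -3, 0, 0, 0, 0, 0, 0, 0, 0])

```text
clock: 38.12
position: [0.3997, -0.1891, 0.3854]
ee_rot: [0.707, -0.707, 0.002, -0.001]
contact_force: [-0.5, -0.0, -0.1]
width: 0.0854
```

```bash
python3 - <<'E'
from h import *
plan((.5,-.3,.37),W); snap('s29',190,185,340,305,5); snap('t29',225,150,345,290,4,'top')
E
```

```text
clock 38.12 pos [ 0.3997 -0.1891  0.3854] shift cm [ 10.07   1.53 -11.06] rot [-0.    -0.004 -0.001] w 0.0854 F [-0.5 -0.  -0.1]
```

View pics/s29.png

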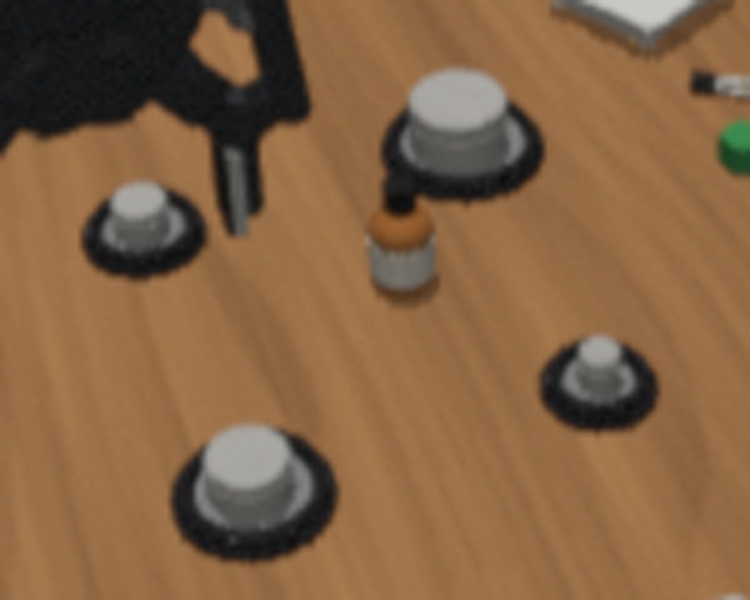

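View pics/t29.png

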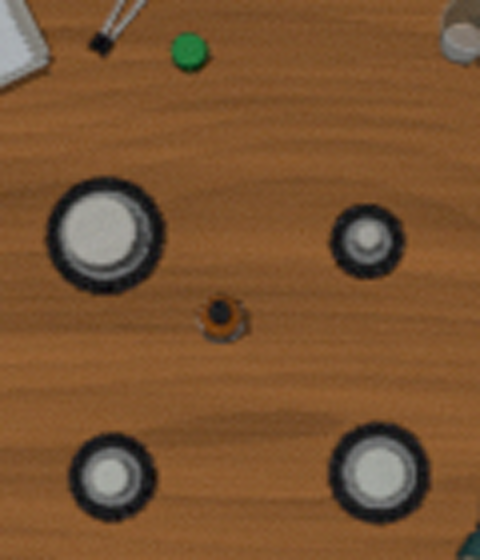

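```bash
python3 - <<'E'
from h import *
S=lambda u,v:cr(u,v,5,190,185); T=lambda u,v:cr(u,v,4,225,150)
rt={'500':(.6254,.0921),'200':(.4579,-.1093),'100':(.4509,.0809),'50':(.6253,-.0992)}
rs={'500':(.626,.0875),'200':(.4585,-.1127),'100':(.4514,.0767),'50':(.6255,-.1026)}
for k,t,s,z in [('500',(98,230),(458,100),.036),('200',(379,473),(248,458),.028),('100',(111,477),(140,203),.026),('50',(369,236),(600,352),.026)]:
    print(k,((onz('top',T(*t),z)-rt[k])*1000).round(1),((onz('side',S(*s),z)-rs[k])*1000).round(1))
E
```

```text
500 [-1.1  2.6] [-2.1  1. ]
200 [-1.3  1.2] [-1.4 -0.4]
100 [-1.1 -0.7] [-0.6 -1.5]
50 [0.5 0.1] [0.1 0.1]
```

All four weights are within 3 mm of their recess centres in both cameras, against a limit of 11 mm. They stand upright, and the bottle and cap have not moved.

```bash
python3 -c "
from rig import ticket
print(ticket.sign_off())"
```

```text
the job is handed in; nothing more can be done
None
```

All four weights are off the pan and standing upright in their own cases, and I handed the job in at about 38 s of the 128 s allowed. I moved them one at a time from the top of the stack. Each was lowered until the force reading showed it on the felt, then released.

- **Position:** in both cameras each weight's axis is within 3 mm of its recess centre, against a limit of 11 mm. The 500 g weight is farthest off, at about 2.8 mm in the top view and 2.3 mm in the side view.
- **Contact:** the fingers were clear of everything at the end.
- **Bystanders:** the amber bottle and green cap look unmoved. I judged that by eye from the last pictures, not by measurement.
- **Disagreement:** the two cameras differed by about 3–5 mm in y for the recess positions. I aimed at the average, then corrected three of the four placements from close-up side pictures.
- **Verdict:** the sign-off gave no verdict.

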